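# Lay the nameplate blank in its die and hold the stamp ready above it

## Task

At the model-boat maker's table, lay the oblong brass blank flat in the oblong cavity of its steel die and let go of it; then pick up the wooden-handled hand stamp, carry it over the tool rack and hold it upright over the blank, centred and square to it, about a centimetre above and never touching the blank. Finish while still holding the stamp there, motionless, ready for the maker's final check: do not press it down, set it down or let it go. Do not bump the tool rack, and leave the round brass disc, the tin, the sanding block and the hammer where they are.

Things in the scene. Friction and masses are not known exactly. Their poses are not given: they have to be found in the camera images.
- plaque: The oblong brass blank to be stamped: a flat plate 64 (its x) x 40 (its y) x 8 mm (z), about 0.17 kg, origin at the centre of its underside. It starts lying on a small cork rest (fixed, 46 x 26 x 15 mm) that is parallel to it within 0.1 rad and centred under it within 2 mm, so the blank's underside starts 15 mm above the table and its edges overhang the cork by about 7 mm (y) and 9 mm (x).
- die: The fixed steel die block with the oblong cavity: 88 (x) x 64 (y) x 25 mm high, origin at the centre of its underside on the table. In the middle of its top is a cavity of 68 (x) x 44 (y) mm, 4 mm deep (floor 21 mm above the table), with slightly chamfered edges and a dark worn floor. Its long side is the cavity's long side. A blank lying in it stands 4 mm proud of the block. The other, equal block has a round cavity.
- stamp: The hand stamp, standing upright on the table, about 0.35 kg, 110 mm high, origin at the centre of its flat underside. Steel foot 56 (x) x 32 (y) x 22 mm high, then a steel neck 22 mm in diameter and 20 mm high, then a wooden handle 34 (x) x 30 (y) mm with flat sides, from 42 to 110 mm above the underside.
- rack: The fixed wooden tool rack between the stamp's side and the dies: a bar 280 (x) x 40 (y) x 45 mm high with file handles standing in it, up to 102 mm above the table. Origin at the centre of its underside. Not to be bumped.
- disc: The round brass disc, 44 mm in diameter and 8 mm thick, lying on a cork rest like the blank's (origin at the centre of its underside). Not needed; leave it.
- round_die: The fixed steel die block with a round cavity 48 mm in diameter and 4 mm deep, same outside as the other die: 88 (x) x 64 (y) x 25 mm; origin at the centre of its underside. Not needed.
- tin: A plain aluminium tin, 54 mm in diameter, 65 mm high, standing; origin at the centre of its underside. Leave it.
- sanding_block: A dark grey sanding block 75 x 50 x 24 mm lying flat; origin at the centre of its underside. Leave it.
- hammer: A wooden-handled hammer about 240 mm long, lying on the table to the left, its handle along its own x. Leave it.
Not all that is in view belongs to the job. Leave any orange or pink look-alike of the stamp alone.

How it is judged:
On the way, in this order (a step that is already met when the one before it is completed fails the run):
1. the oblong blank lies flat in the oblong cavity, released, with the stamp still standing on the table (x of plaque in the frame of die between -0.005 and 0.005 m and y of plaque in the frame of die between -0.005 and 0.005 m and z of plaque in the frame of die between 0.0185 and 0.0228 m and angle between plaque's own z axis and vertical below 0.05 rad and angle between the x axis of plaque and the x axis of die, either way round below 0.15 rad and contact force between the fingers and plaque below 0.1 N and linear speed of plaque below 0.02 m/s and height (world z) of stamp below 0.02 m), for 0.2 s.
2. the stamp is lifted above the height of the tool rack (height (world z) of stamp above 0.103 m), for 0.1 s.
At the end, for the whole second after the job is handed in: Blank flat on the cavity floor (5 mm, 0.15 rad of the die), free of the fingers; stamp held still above it: gap 3 to 20 mm, centred within 6 mm each way, square within 0.12 rad either way round, upright within 0.1 rad, touching neither blank nor die (x of plaque in the frame of die between -0.005 and 0.005 m and y of plaque in the frame of die between -0.005 and 0.005 m and z of plaque in the frame of die between 0.0185 and 0.0228 m and angle between plaque's own z axis and vertical below 0.05 rad and angle between the x axis of plaque and the x axis of die, either way round below 0.15 rad and contact force between the fingers and plaque below 0.1 N and linear speed of each of plaque, stamp below 0.02 m/s and x of stamp in the frame of plaque between -0.006 and 0.006 m and y of stamp in the frame of plaque between -0.006 and 0.006 m and z of stamp in the frame of plaque between 0.011 and 0.028 m and angle between the x axis of stamp and the x axis of plaque, either way round below 0.12 rad and angle between stamp's own z axis and vertical below 0.1 rad and contact force between stamp and plaque below 0.05 N and contact force between stamp and die below 0.05 N and contact force between the fingers and stamp above 1 N); the arm keeps its last pose, push and grip.
It fails at once if the stamp touches the blank (contact force between stamp and plaque above 0.5 N).
It fails at once if the tool rack is bumped (contact force between rack and anything else above 1 N).
It fails at once if the round disc, tin, sanding block or hammer is moved by more than 25 mm (distance of any of disc, tin, sanding_block, hammer from where it was at the start of the episode above 0.025 m).
It also fails if it takes over 64 s, if anything falls off the work surface, if the arm or the gripper's body presses on something with over 40 N, if the wrist force passes 120 N, or if a joint passes its speed limit or range.

## Robot

A 7-joint arm with a two-finger parallel gripper is mounted at the origin on the work surface. World frame = base frame: x ahead of the robot, y to its left, z up, the work surface at z = 0. Lengths are in m, angles in rad, forces in N, time in s.
With the tool pointing down it reaches from about 0.35 to 0.775 m from the base axis. Payload 3.1 kg.
Tool frame: the origin (TCP) lies at the very end of the fingers, on their centre line; the grasp point (between the pads) lies 19 mm behind it; z points along the fingers, y is the direction in which the jaws open and shut (so a half turn about z gives the same grasp; the last joint's range is limited). The gripper opens to 85 mm and grips with 20 to 120 N. Pads are 22 mm wide; open, the fingers measure 114 mm over their backs; the gripper's body (76 mm by 85 mm) begins 54 mm behind the grasp point. The pads swing forward as they close: fully open they stand 13 mm farther back than shut.
Start: joints at [1.234, 0.311, 0.014, 1.512, -0.004, 1.319, -0.027], TCP at [0.16, -0.526, 0.231] pointing down, gripper open.
Joint ranges: [-2.7, 2.7], [-0.3, 1.91], [-1.27, 1.3], [0.12, 2.57], [-1.44, 4.58], [0.2, 2.03], [-3.05, 3.05]. Speed limits (rad/s): [2.79, 2.79, 3.14, 3.14, 3.14, 3.14, 3.14].

## Interface

Orientations are given as [roll, pitch, yaw] about the fixed x, y, z axes, in that order (R = Rz(yaw) Ry(pitch) Rx(roll)).
In Python, from cell import bot gives the robot as it stands.
- The arm moves only by the tool servo_tool, never from a script. Its argument "targets" is one flat list of numbers, 7 for each row, row after row: the shift along the tool's x, y, z in m, then the turn, a rotation vector about the tool's x, y, z in rad, then the opening in per cent of the stroke, from 0 (shut) to 100 (fully open). A call has 1 to 5 rows; each row shifts and turns the commanded pose from where the row before left it, along the tool's axes as they then stand; what a row does not reach is not made up. A row lasts 1/10 s, in which the tool goes at most 50 mm and 8.59 degrees, less where a joint would pass 70% of its speed; a pose out of reach is approached as far as the arm can. A call with a gripper value outside its range is refused whole. The fingers move at their own pace and stop on an object; "force" is the grip in N (left out, the last holds). Time passes only in rows, so rows that do not move let the fingers close. It gives the time, the measured TCP pose, the force and the opening at its end, in the units of the state.
- bot.read_state(): the state, without advancing time (a new reading comes with each control period).
- bot.grab_frame(name): name is "scene" or "top" or "wrist"; returns a dict with "image" (480x640x3 uint8, blue, green, red), "fx", "fy", "cx", "cy" (pixels), "D" ([k1, k2, p1, p2, k3] as OpenCV has them; the pictures are not rectified), "R" (3x3) and "t" (3): a world point X has camera coordinates R X + t. Camera axes: x right, y down, z forward; pixel columns grow to the right and rows downward; lengths in m; the calibration is good to about 2 mm. A picture is of the moment at which its call begins. There is no depth.
- bot.close_job(): hands the job in, once; it reports no verdict.
Trained networks look in a picture, given as the dict that the camera call returned (one of the last four; its "shot" number tells which), for a name from the list of things; names that differ only in an ending like _2 or _b are one class to them, and where a whole thing is asked for, a point or a joint stands for the part that bears it (a point fixed in the world has none). Each returns a list of dicts, best first, with "p" (0 to 1); they miss things now and then, are a little off and sometimes report something else, mostly with a low value. They report only what shows in the picture. A call takes as long as a camera call. They do not tell look-alikes from the thing itself.
- bot.regions_of(picture, query): "region" (480x640 bool, what is visible of it) and "bbox" ([left, top, right, bottom] in pixels, round what is visible of it).
The state is a dict: "t": time; "joint_pos": joint angles; "qd": joint speeds; "effort": joint torques, N m; "ee_pos": TCP position; "tcp_rot": TCP orientation; "contact_force": force on the tool from outside, world axes, zero at the start; "wrist_torque": the same for the moment, N m; "opening": finger opening in m.
Only numpy, scipy, OpenCV 4.12 (cv2) and the standard library are available. Lean on these libraries where they do the work, as an engineer would, in place of code of your own. Each camera call takes 0.05 s, during which the arm holds its last target.

## Working session

There is one attempt and no reset: what is moved stays moved. The work goes in short steps, Python scripts to look and compute and a tool call to move; the robot and the scene stay as the last step left them, time stands still between calls to the robot, and variables do not carry over. Pictures are saved under pics/ and viewed, and the job is handed in when it is done.

Besides the shell and the picture viewer there is one more tool, called after "Request:" as name(argument=value, ...) on one line, values as JSON. servo_tool: Moves the arm, as the interface text tells. Its arguments: {"type":"object","properties":{"targets":{"type":"array","items":{"type":"number"}},"force":{"type":"number"}},"required":["targets"]}

```bash
ls; mkdir -p pics; python3 - <<'E'
from cell import bot
import cv2
s=bot.read_state()
for k,v in s.items(): print(k,v)
for n in ["scene","top","wrist"]:
    f=bot.grab_frame(n); cv2.imwrite(f"pics/{n}0.png",f["image"])
    print(n,f["fx"],f["fy"],f["cx"],f["cy"],f["D"],f["R"],f["t"])
E
```

```text
pics
t 0.0
joint_pos [ 1.23431881  0.3117461   0.01401304  1.5131175  -0.00443702  1.31919146
 -0.02720824]
qd [-6.07851831e-05 -9.88368501e-04  6.86204195e-04 -9.66111275e-04
 -6.53744514e-04  9.69758982e-04  8.58792774e-05]
effort [ 2.86316549e-05 -3.79916167e+01  1.46007640e-01 -2.30588579e+01
  1.22297756e-02  1.34063538e-02  7.17159963e-06]
ee_pos [ 0.15958257 -0.52554977  0.23018551]
tcp_rot [-3.13916231e+00  6.94938847e-05  2.94816598e-01]
contact_force [-0.63775465  0.04904519 -0.75887648]
wrist_torque [ 0.0510516  -0.06142611 -0.02991983]
opening 0.08556649385905049
scene 480.72453218832436 480.72453218832436 321.9641798747425 234.59989220857375 [-0.11220463  0.          0.          0.          0.        ] [[ 0.68951573  0.72399049  0.02014535]
 [ 0.49335787 -0.4491382  -0.74489791]
 [-0.53025095  0.52355769 -0.66687426]] [-0.4483312  -0.21551733  1.23278372]
top 548.6447046145819 548.6447046145819 321.98812990642523 238.24521251169168 [-0.04354229  0.          0.          0.          0.        ] [[-8.38343716e-04 -9.99907359e-01  1.35856494e-02]
 [-9.94365690e-01 -6.06547226e-04 -1.06002387e-01]
 [ 1.06000807e-01 -1.35979700e-02 -9.94273063e-01]] [0.04822176 0.57783951 1.04549102]
wrist 336.9349592825047 336.9349592825047 323.6243012748452 236.75676810476244 [-0.04984849  0.          0.          0.          0.        ] [[ 0.29092237 -0.95674294 -0.00267047]
 [-0.92333955 -0.28149416  0.2611611 ]
 [-0.25061576 -0.07351185 -0.96529154]] [-0.54748166 -0.03459831  0.3786378 ]
```

View pics/scene0.png

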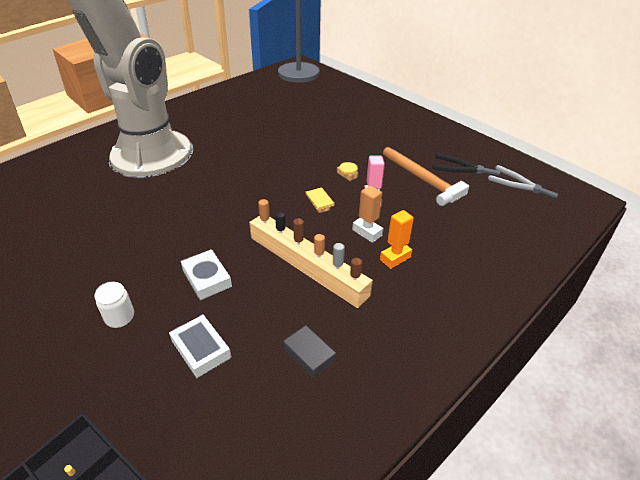

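View pics/top0.png

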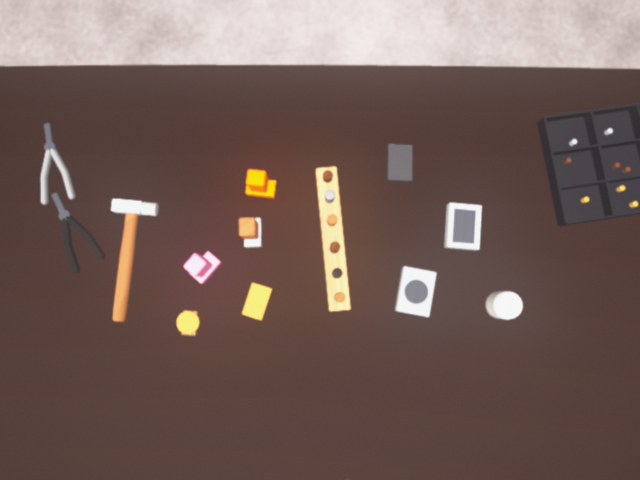

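View pics/wrist0.png

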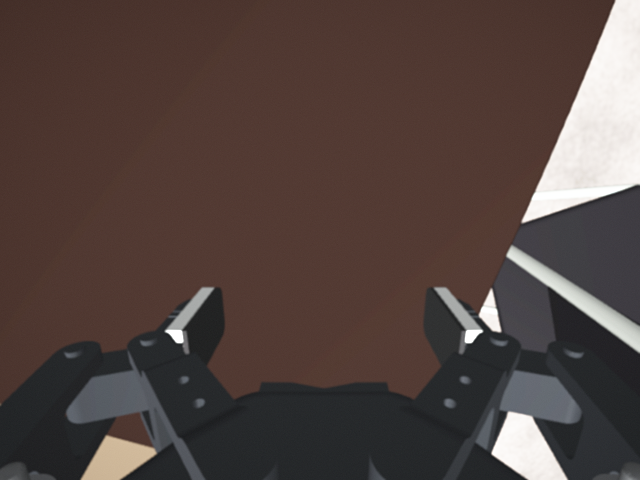

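```bash
cat > h.py <<'E'
import numpy as np, cv2
from scipy.optimize import minimize
def box(x,y,z0,z1): return np.array([[a*x/2,b*y/2,c] for a in(-1,1) for b in(-1,1) for c in(z0,z1)])
def cyl(d,z0,z1): return np.array([[d/2*np.cos(a),d/2*np.sin(a),c] for a in np.linspace(0,6.28,24) for c in(z0,z1)])
M={'plaque':[box(.064,.04,0,.008)],'die':[box(.088,.064,0,.025)],'round_die':[box(.088,.064,0,.025)],
'stamp':[box(.056,.032,0,.022),cyl(.022,.022,.042),box(.034,.030,.042,.110)],'rack':[box(.28,.04,0,.045)],
'disc':[cyl(.044,0,.008)],'tin':[cyl(.054,0,.065)],'sanding_block':[box(.075,.05,0,.024)]}
def proj(f,X):
    K=np.array([[f['fx'],0,f['cx']],[0,f['fy'],f['cy']],[0,0,1]]);R=np.array(f['R'])
    return cv2.projectPoints(np.asarray(X,float).reshape(-1,1,3),cv2.Rodrigues(R)[0],np.array(f['t'],float),K,np.array(f['D'],float))[0].reshape(-1,2)
def pix2(f,uv,z):
    K=np.array([[f['fx'],0,f['cx']],[0,f['fy'],f['cy']],[0,0,1]]);R=np.array(f['R']);t=np.array(f['t'])
    n=cv2.undistortPoints(np.array(uv,float).reshape(-1,1,2),K,np.array(f['D'],float)).reshape(-1,2)
    o=-R.T@t; d=np.c_[n,np.ones(len(n))]@R
    return o+d*((z-o[2])/d[:,2])[:,None]
def hulls(f,parts,p,z):
    c,s=np.cos(p[2]),np.sin(p[2]);Rz=np.array([[c,-s,0],[s,c,0],[0,0,1]])
    return [cv2.convexHull(proj(f,P@Rz.T+[p[0],p[1],z]).astype(np.float32)) for P in parts]
def mask(f,parts,p,z,S=4):
    m=np.zeros((480*S//2,640*S//2),np.uint8)
    for h in hulls(f,parts,p,z): cv2.fillConvexPoly(m,np.round((h+.5)*S/2*16-8).astype(np.int32),255,shift=4)
    return m
def fit(views,name,z,p0):
    """views: list of (frame,regionmask)"""
    tg=[]
    for f,r in views: tg.append(cv2.resize(r.astype(np.uint8)*255,None,fx=2,fy=2,interpolation=cv2.INTER_LINEAR)>127)
    def cost(p):
        c=0
        for (f,r),t in zip(views,tg):
            m=mask(f,M[name],p,z)>127
            c+=(m^t).sum()/max(1,t.sum())
        return c
    best=None
    for a in np.arange(-1.5,1.6,.3):
        p=np.array([p0[0],p0[1],a])
        r=minimize(cost,p,method='Nelder-Mead',options=dict(initial_simplex=np.array([p,p+[.012,0,0],p+[0,.012,0],p+[0,0,.25]]),xatol=1e-4,fatol=1e-4,maxiter=200))
        if best is None or r.fun<best.fun: best=r
    return best.x,best.fun
E
python3 - <<'E'
from cell import bot
from h import *
T=bot.grab_frame("top");S=bot.grab_frame("scene")
zs=dict(plaque=.015,disc=.015)
imT=T['image'].copy(); imS=S['image'].copy()
hintT=dict(plaque=(257,301),die=(463,226),stamp=(252,232),rack=(333,239),round_die=(416,292),disc=(188,322),tin=(506,306),sanding_block=(400,162))
res={}
for n in hintT:
    z=zs.get(n,0); views=[]
    for nm,F in (('T',T),('S',S)):
        L=bot.regions_of(F,n)
        print(n,nm,[(round(d['p'],2),[int(v) for v in d['bbox']],int(d['region'].sum())) for d in L][:4])
        ref=pix2(T,[hintT[n]],z)[0]; e=proj(F,[ref])[0]
        best=None
        for d in L:
            b=d['bbox']; dist=np.hypot((b[0]+b[2])/2-e[0],(b[1]+b[3])/2-e[1])
            if dist<30 and d['p']>.3 and (best is None or dist<best[0]): best=(dist,d)
        if best: views.append((F,best[1]['region']))
    if not views: print('none',n); continue
    use=views
    for lab,vs in [('all',views)]+([('T',views[:1]),('S',views[1:])] if n in('plaque','die','stamp') and len(views)==2 else []):
        p,c=fit(vs,n,z,ref); print(n,lab,np.round(p,4),round(c,3),len(vs))
        if lab=='all':
            res[n]=p
            for im,F in((imT,T),(imS,S)):
                for h in hulls(F,M[n],p,z): cv2.polylines(im,[np.round(h*16).astype(np.int32)],True,(0,255,0),1,shift=4)
import json; json.dump({k:list(v) for k,v in res.items()},open('res.json','w'))
cv2.imwrite('pics/fT.png',cv2.resize(imT[130:350,160:560],None,fx=2,fy=2)); cv2.imwrite('pics/fS.png',cv2.resize(imS[130:400,80:480],None,fx=2,fy=2))
E
```

```text
plaque T [(0.59, [243, 282, 269, 320], 680)]
plaque S []
plaque all [ 0.4552  0.1748 -0.3124] 0.067 1
die T [(0.9, [445, 201, 482, 252], 1600)]
die S [(0.91, [165, 314, 230, 374], 2243)]
die all [ 0.6051 -0.2356 -0.0937] 0.113 2
die T [ 0.6034 -0.2347 -0.0682] 0.034 1
die S [ 0.6067 -0.2367 -0.0908] 0.03 1
stamp T [(0.75, [247, 171, 277, 201], 705), (0.74, [235, 217, 262, 249], 601), (0.67, [183, 250, 225, 283], 726), (0.61, [396, 265, 434, 315], 1506)]
stamp S [(0.83, [350, 188, 386, 242], 1138), (0.68, [377, 209, 412, 265], 1218), (0.68, [367, 152, 382, 187], 489)]
stamp all [0.5913 0.1853 0.0417] 0.231 2
stamp T [0.5909 0.1858 0.0084] 0.074 1
stamp S [0.5957 0.1811 0.3199] 0.098 1
rack T [(0.85, [316, 168, 349, 308], 3010)]
rack S [(0.85, [248, 198, 371, 308], 4743)]
rack all [0.5778 0.0287 0.0916] 0.235 2
round_die T [(0.79, [394, 264, 437, 317], 1561)]
round_die S [(0.94, [179, 253, 233, 298], 1518)]
round_die all [ 0.4749 -0.1365  2.9578] 0.138 2
disc T [(0.61, [173, 311, 197, 332], 381), (0.29, [316, 167, 350, 307], 3047)]
disc S [(0.71, [339, 162, 358, 170], 163), (0.26, [95, 281, 132, 329], 1420)]
disc all [0.416  0.3089 1.4757] 0.402 2
tin T [(0.69, [484, 293, 521, 317], 849), (0.55, [385, 143, 412, 182], 988)]
tin S [(0.95, [94, 283, 132, 328], 1305)]
tin all [ 0.4489 -0.3072  1.1688] 0.235 2
sanding_block T [(0.85, [387, 140, 410, 182], 1010), (0.73, [316, 166, 350, 310], 3100)]
sanding_block S [(0.87, [284, 330, 337, 376], 1479)]
sanding_block all [ 0.7345 -0.1081 -0.0232] 0.217 2
```

View pics/fT.png

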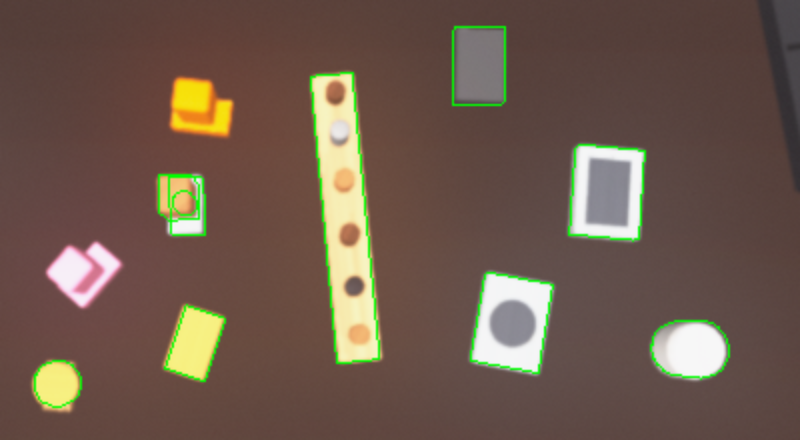

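View pics/fS.png

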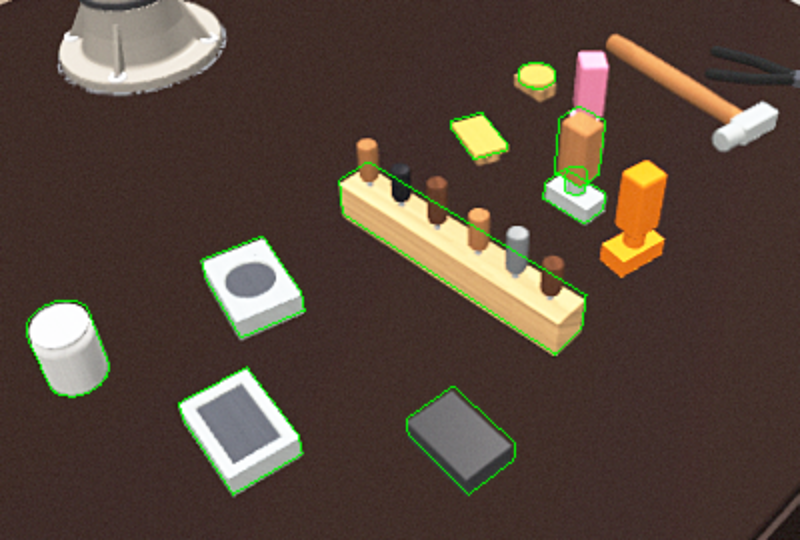

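```bash
cat > plan.py <<'E'
import numpy as np
from scipy.spatial.transform import Rotation as Ro
def rows(p0,wps,grip,step=.045,ang=.14):
    """p0,wps: x,y,z,yaw ; prints rows in tool frame"""
    out=[];p=np.array(p0,float)
    for w in wps:
        w=np.array(w,float);d=w-p
        n=int(max(1,np.ceil(np.linalg.norm(d[:3])/step-1e-6),np.ceil(abs(d[3])/ang-1e-6)))
        for i in range(n):
            k=n-i; dd=(w-p)/k; c,s=np.cos(p[3]),np.sin(p[3])
            r=[round(dd[0]*c+dd[1]*s,4),round(dd[0]*s-dd[1]*c,4),round(-dd[2],4),0,0,round(-dd[3],3),grip]
            out.append(r)
            p=p+[r[0]*c+r[1]*s,r[0]*s-r[1]*c,-r[2],-r[5]]
    for i in range(0,len(out),5): print(','.join(repr(float(v)).rstrip('0').rstrip('.') if v else '0' for r in out[i:i+5] for v in r))
    print('end',np.round(p,4),len(out))
E
python3 - <<'E'
from cell import bot
from plan import *
s=bot.read_state();print(s['ee_pos'],s['tcp_rot'])
f=bot.grab_frame('wrist');R=np.array(f['R']);t=np.array(f['t'])
Rt=Ro.from_euler('xyz',s['tcp_rot']).as_matrix()
print('cam in tool',Rt.T@(-R.T@t-s['ee_pos']),'axes',Rt.T@R.T)
rows([*s['ee_pos'],s['tcp_rot'][2]],[(.32,-.34,.24,.9),(.43,-.1,.24,1.9),(.455,.175,.22,2.83)],100)
E
```

```text
[ 0.15986337 -0.52626253  0.23131099] [ 3.14157078e+00 -3.59617434e-05  2.94902484e-01]
cam in tool [ 0.06565317 -0.00118019 -0.14274892] axes [[ 2.87413436e-04 -9.65303166e-01 -2.61131605e-01]
 [ 9.99999823e-01  4.13575119e-04 -4.28182513e-04]
 [ 5.21323470e-04 -2.61131436e-01  9.65303114e-01]]
0.0346,-0.0219,-0.0014,0,0,-0.101,100,0.0366,-0.0184,-0.0015,0,0,-0.101,100,0.0383,-0.0146,-0.0014,0,0,-0.101,100,0.0395,-0.0106,-0.0015,0,0,-0.101,100,0.0404,-0.0066,-0.0014,0,0,-0.101,100
0.0408,-0.0025,-0.0015,0,0,-0.1,100,0.032,-0.0079,0,0,0,-0.125,100,0.0328,-0.0038,0,0,0,-0.125,100,0.033,0.0003,0,0,0,-0.125,100,0.0327,0.0044,0,0,0,-0.125,100
0.0319,0.0085,0,0,0,-0.125,100,0.0306,0.0124,0,0,0,-0.125,100,0.0289,0.016,0,0,0,-0.125,100,0.0266,0.0196,0,0,0,-0.125,100,0.036,0.0161,0.0029,0,0,-0.133,100
0.0336,0.0207,0.0029,0,0,-0.133,100,0.0305,0.025,0.0028,0,0,-0.133,100,0.027,0.0288,0.0029,0,0,-0.133,100,0.0229,0.0321,0.0028,0,0,-0.133,100,0.0184,0.0349,0.0029,0,0,-0.133,100
0.0137,0.037,0.0028,0,0,-0.132,100
end [0.455  0.1751 0.22   2.8299] 21
```

Request:
servo_tool(targets=[0.0346,-0.0219,-0.0014,0,0,-0.101,100,0.0366,-0.0184,-0.0015,0,0,-0.101,100,0.0383,-0.0146,-0.0014,0,0,-0.101,100,0.0395,-0.0106,-0.0015,0,0,-0.101,100,0.0404,-0.0066,-0.0014,0,0,-0.101,100])

```text
t: 1.6
ee_pos: [0.2942, -0.3698, 0.2388]
tcp_rot: [3.141, 0.0, 0.804]
contact_force: [0.9, 0.2, -0.2]
opening: 0.0856
```

Request:
servo_tool(targets=[0.0408,-0.0025,-0.0015,0,0,-0.1,100,0.032,-0.0079,0,0,0,-0.125,100,0.0328,-0.0038,0,0,0,-0.125,100,0.033,0.0003,0,0,0,-0.125,100,0.0327,0.0044,0,0,0,-0.125,100])

```text
t: 2.1
ee_pos: [0.3754, -0.2188, 0.2402]
tcp_rot: [3.141, 0.0, 1.405]
contact_force: [1.0, -0.5, -0.2]
opening: 0.0852
```

Request:
servo_tool(targets=[0.0319,0.0085,0,0,0,-0.125,100,0.0306,0.0124,0,0,0,-0.125,100,0.0289,0.016,0,0,0,-0.125,100,0.0266,0.0196,0,0,0,-0.125,100,0.036,0.0161,0.0029,0,0,-0.133,100])

```text
t: 2.6
ee_pos: [0.4352, -0.0606, 0.2376]
tcp_rot: [3.14, 0.002, 2.036]
contact_force: [0.8, 0.8, 0.3]
opening: 0.0854
```

Request:
servo_tool(targets=[0.0336,0.0207,0.0029,0,0,-0.133,100,0.0305,0.025,0.0028,0,0,-0.133,100,0.027,0.0288,0.0029,0,0,-0.133,100,0.0229,0.0321,0.0028,0,0,-0.133,100,0.0184,0.0349,0.0029,0,0,-0.133,100])

```text
t: 3.1
ee_pos: [0.4516, 0.137, 0.223]
tcp_rot: [3.142, 0.001, 2.703]
contact_force: [0.7, -0.3, 1.3]
opening: 0.0855
```

Request:
servo_tool(targets=[0.0137,0.037,0.0028,0,0,-0.132,100,0,0,0,0,0,0,100,0,0,0,0,0,0,100])

```text
t: 3.4
ee_pos: [0.4546, 0.1759, 0.2199]
tcp_rot: [-3.141, -0.0, 2.832]
contact_force: [0.2, -0.5, 0.2]
opening: 0.0853
```

```bash
python3 - <<'E'
from cell import bot
from h import *
F=bot.grab_frame("wrist")
for n,z,p0 in [('plaque',.015,(.455,.175)),('stamp',0,(.591,.185))]:
    L=bot.regions_of(F,n);print(n,[(round(d['p'],2),[int(v) for v in d['bbox']]) for d in L], proj(F,[[*p0,z]]))
    if n=='plaque' and L:
        p,c=fit([(F,L[0]['region'])],n,z,p0);print(p,c)
        im=F['image'].copy()
        for h in hulls(F,M[n],p,z): cv2.polylines(im,[np.round(h*16).astype(np.int32)],True,(0,255,0),1,shift=4)
        cv2.imwrite('pics/w1.png',im)
E
```

```text
plaque [(0.77, [302, 184, 342, 243]), (0.33, [529, 92, 616, 319])] [[321.99959929 212.51938139]]
[ 0.45546132  0.17632908 -0.31358093] 0.03419516263552961
stamp [(0.96, [409, 212, 490, 296]), (0.91, [349, 291, 398, 383]), (0.79, [350, 369, 399, 392])] [[364.88706873 314.55216913]]
```

View pics/w1.png

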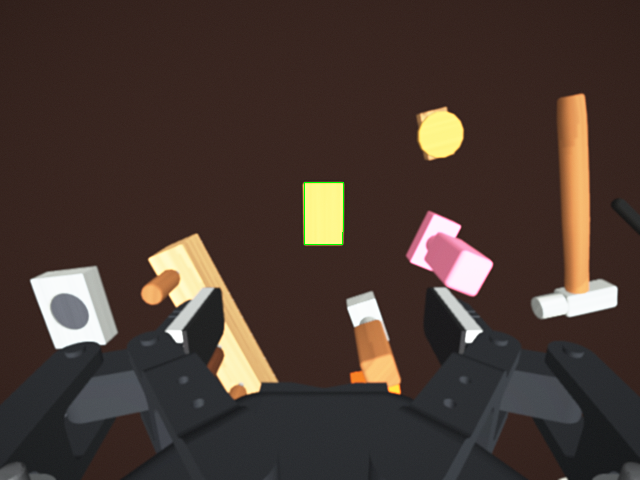

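Request:
servo_tool(targets=[-0.0007,0.0007,0.04,0,0,0.004,80,0,0,0.045,0,0,0,80,0,0,0.045,0,0,0,80,0,0,0.04,0,0,0,80,0,0,0.02,0,0,0,80], force=40)

```text
t: 4.05
ee_pos: [0.454, 0.172, 0.0266]
tcp_rot: [-3.137, -0.004, 2.822]
contact_force: [0.3, -0.1, 0.3]
opening: 0.0682
```

Request:
servo_tool(targets=[0,0,0.009,0,0,0,75,0,0,0.0044,0,0,0,75,0,0,0,0,0,0,75])

```text
t: 4.35
ee_pos: [0.4567, 0.1752, 0.0172]
tcp_rot: [3.141, 0.001, 2.824]
contact_force: [0.1, 0.3, -1.0]
opening: 0.0639
```

```bash
python3 - <<'E'
from cell import bot
from h import *
s=bot.read_state();print(s['ee_pos'],s['tcp_rot'],s['opening'],s['contact_force'])
F=bot.grab_frame("wrist");S=bot.grab_frame("scene")
e=proj(S,[s['ee_pos']])[0];x,y=map(int,e);print(e)
cv2.imwrite('pics/w2.png',F['image']);cv2.imwrite('pics/s2.png',cv2.resize(S['image'][y-60:y+40,x-80:x+80],None,fx=5,fy=5,interpolation=cv2.INTER_CUBIC))
E
```

```text
[0.45670969 0.17515123 0.01719286] [3.14110088e+00 1.21454403e-03 2.82448688e+00] 0.06390814703146579 [ 0.06219905  0.3187355  -0.95902329]
[319.15197961 197.96072981]
```

View pics/w2.png

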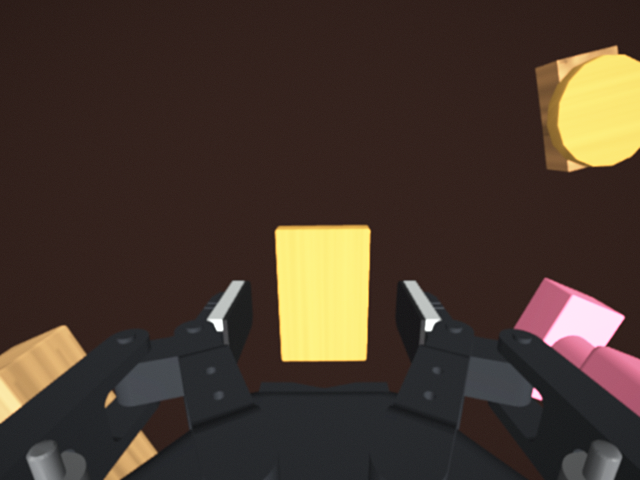

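View pics/s2.png

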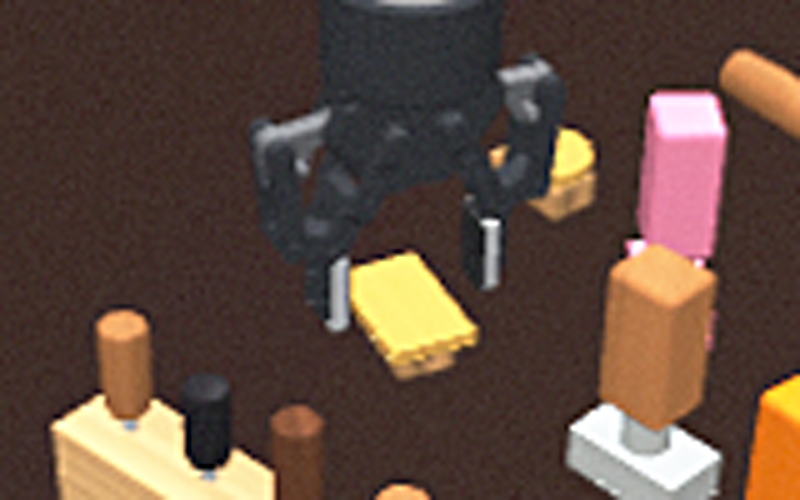

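Request:
servo_tool(targets=[0,0,0.0005,0,0,0,30,0,0,0,0,0,0,30,0,0,0,0,0,0,30,0,0,0,0,0,0,30,0,0,0,0,0,0,30], force=45)

```text
t: 4.95
ee_pos: [0.4568, 0.1758, 0.0173]
tcp_rot: [3.141, 0.002, 2.826]
contact_force: [-0.7, -0.5, 6.0]
opening: 0.0382
```

```bash
python3 - <<'E'
from cell import bot
from h import *
s=bot.read_state();print(s['ee_pos'],s['tcp_rot'],s['opening'],s['contact_force'])
F=bot.grab_frame("wrist")
L=bot.regions_of(F,'plaque')
p,c=fit([(F,L[0]['region'])],'plaque',.015,s['ee_pos']);print(p,c,[d['p'] for d in L])
cv2.imwrite('pics/w3.png',F['image'])
E
```

```text
[0.45676396 0.17575015 0.01731178] [3.14090623e+00 2.00182909e-03 2.82573989e+00] 0.03818553855513802 [-0.73826626 -0.48061944  6.01435503]
[ 0.45619431  0.17669277 -0.31375968] 0.030070017504376094 [0.9]
```

View pics/w3.png

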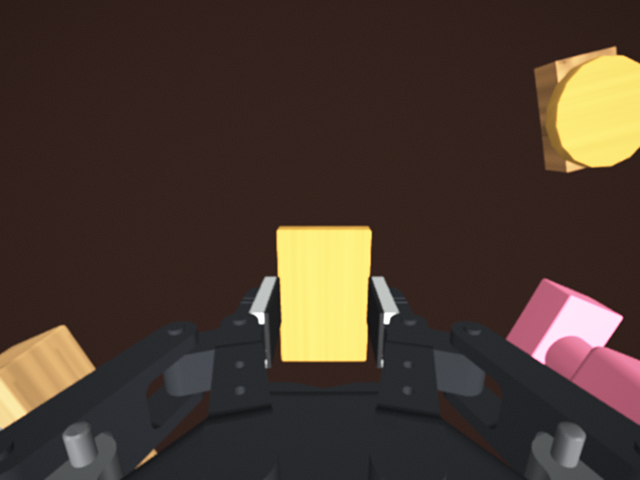

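```bash
python3 - <<'E'
from plan import *
rows([.4567,.1758,.0168,2.826],[(.4567,.1758,.17,2.826),(.50,.05,.18,2.90),(.60,-.16,.18,3.0),(.655,-.24,.17,3.06)],30,step=.04)
E
```

```text
0,0,-0.0383,0,0,0,30,0,0,-0.0383,0,0,0,30,0,0,-0.0383,0,0,0,30,0,0,-0.0383,0,0,0,30,-0.0201,-0.0265,-0.0025,0,0,-0.018,30
-0.0196,-0.0269,-0.0025,0,0,-0.019,30,-0.019,-0.0273,-0.0025,0,0,-0.018,30,-0.0185,-0.0276,-0.0025,0,0,-0.019,30,-0.0246,-0.03,0,0,0,-0.017,30,-0.024,-0.0304,0,0,0,-0.017,30
-0.0235,-0.0308,0,0,0,-0.017,30,-0.023,-0.0312,0,0,0,-0.016,30,-0.0225,-0.0316,0,0,0,-0.017,30,-0.022,-0.0319,0,0,0,-0.016,30,-0.0219,-0.0238,0.0033,0,0,-0.02,30
-0.0214,-0.0243,0.0033,0,0,-0.02,30,-0.021,-0.0247,0.0034,0,0,-0.02,30
end [ 0.655 -0.24   0.17   3.06 ] 17
```

Request:
servo_tool(targets=[0,0,-0.01,0,0,0,30,0,0,-0.03,0,0,0,30,0,0,-0.04,0,0,0,30,0,0,-0.04,0,0,0,30,0,0,-0.0333,0,0,0,30])

```text
t: 5.55
ee_pos: [0.4558, 0.1759, 0.1718]
tcp_rot: [3.141, 0.001, 2.827]
contact_force: [1.7, -0.1, -0.8]
opening: 0.0383
```

Request:
servo_tool(targets=[-0.0201,-0.0265,-0.0025,0,0,-0.018,30,-0.0196,-0.0269,-0.0025,0,0,-0.019,30,-0.019,-0.0273,-0.0025,0,0,-0.018,30,-0.0185,-0.0276,-0.0025,0,0,-0.019,30,-0.0246,-0.03,0,0,0,-0.017,30])

```text
t: 6.05
ee_pos: [0.5154, 0.0144, 0.1803]
tcp_rot: [3.141, 0.0, 2.92]
contact_force: [0.6, 0.4, -1.1]
opening: 0.0382
```

Request:
servo_tool(targets=[-0.024,-0.0304,0,0,0,-0.017,30,-0.0235,-0.0308,0,0,0,-0.017,30,-0.023,-0.0312,0,0,0,-0.016,30,-0.0225,-0.0316,0,0,0,-0.017,30,-0.022,-0.0319,0,0,0,-0.016,30])

```text
t: 6.55
ee_pos: [0.5992, -0.1617, 0.1796]
tcp_rot: [3.141, -0.0, 3.001]
contact_force: [0.9, 0.9, -1.4]
opening: 0.038
```

Request:
servo_tool(targets=[-0.0219,-0.0238,0.0033,0,0,-0.02,30,-0.0214,-0.0243,0.0033,0,0,-0.02,30,-0.021,-0.0247,0.0034,0,0,-0.02,30,0,0,0,0,0,0,30,0,0,0,0,0,0,30])

```text
t: 7.05
ee_pos: [0.6536, -0.2408, 0.1684]
tcp_rot: [3.14, -0.002, 3.058]
contact_force: [-0.2, 0.3, 0.1]
opening: 0.0383
```

```bash
python3 - <<'E'
from cell import bot
from h import *
s=bot.read_state();print(s['ee_pos'],s['tcp_rot'],s['opening'],s['contact_force'],s['t'])
F=bot.grab_frame("wrist");im=F['image'].copy();T=bot.grab_frame("top")
for G,n in ((F,'w'),(T,'t')):
  L=bot.regions_of(G,'die');print([(d['p'],d['bbox']) for d in L])
  if n=='w' and L:
    p,c=fit([(F,L[0]['region'])],'die',0,(.605,-.2355));print('die',p,c)
    for h in hulls(F,M['die'],p,0)+hulls(F,[box(.068,.044,0,.0001)],p,.025): cv2.polylines(im,[np.round(h*16).astype(np.int32)],True,(0,255,0),1,shift=4)
L=bot.regions_of(F,'plaque');print([(d['p'],d['bbox']) for d in L])
if L:
  z=s['ee_pos'][2]-.0023
  p,c=fit([(F,L[0]['region'])],'plaque',z,s['ee_pos']);print(p,c)
  for h in hulls(F,M['plaque'],p,z): cv2.polylines(im,[np.round(h*16).astype(np.int32)],True,(255,0,0),1,shift=4)
cv2.imwrite('pics/w4.png',im)
E
```

```text
[ 0.6536077  -0.24081738  0.16842488] [ 3.14004526e+00 -1.74215523e-03  3.05830320e+00] 0.03834300387406836 [-0.22792723  0.2689821   0.07258888] 7.05
[(0.68, [283.2, 110.4, 366.1, 222.3])]
die [ 0.60389893 -0.23497615 -0.08452525] 0.016454222331168035
[(0.93, [444.1, 202.3, 480.7, 250.8])]
[(0.86, [273.3, 228.7, 369.9, 359.1])]
[ 0.65329712 -0.23964949 -0.08545363] 0.042108809162876876
```

View pics/w4.png

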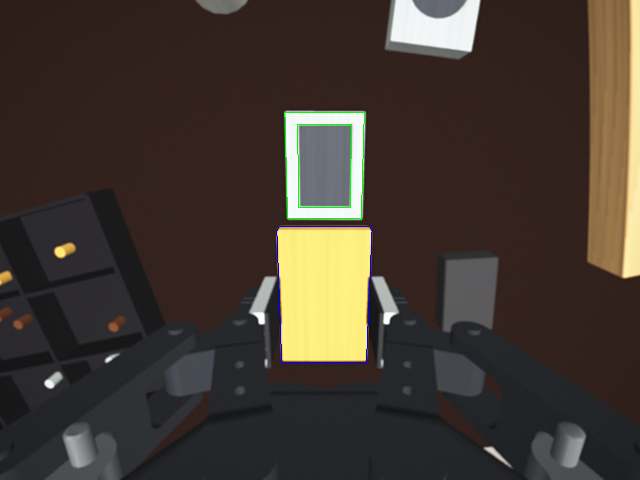

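Request:
servo_tool(targets=[0.025,0.0003,0.02,0,0,0,30,0.0246,0.0003,0.03,0,0,0,30,0,0,0.04,0,0,0,30,0,0,0.034,0,0,0,30,0,0,0,0,0,0,30])

```text
t: 7.8
ee_pos: [0.5995, -0.2347, 0.0403]
tcp_rot: [3.14, -0.012, 3.061]
contact_force: [-1.6, -0.5, -2.1]
opening: 0.0382
```

```bash
cat > chk.py <<'E'
from cell import bot
from h import *
import sys
s=bot.read_state();print(s['ee_pos'],s['tcp_rot'],s['opening'],s['contact_force'],s['t'])
F=bot.grab_frame("wrist");im=F['image'].copy();S=bot.grab_frame("scene")
L=bot.regions_of(F,'plaque');print([(d['p'],d['bbox']) for d in L])
z=s['ee_pos'][2]-.0023
p,c=fit([(F,L[0]['region'])],'plaque',z,s['ee_pos']);print(p,c)
for h in hulls(F,M['plaque'],p,z): cv2.polylines(im,[np.round(h*16).astype(np.int32)],True,(255,0,0),1,shift=4)
p=(.6039,-.2350,-.0845)
for h in hulls(F,M['die'],p,0)+hulls(F,[box(.068,.044,0,.0001)],p,.025): cv2.polylines(im,[np.round(h*16).astype(np.int32)],True,(0,255,0),1,shift=4)
cv2.imwrite(f'pics/{sys.argv[1]}w.png',im)
x,y=map(int,proj(S,[[.604,-.235,.03]])[0])
cv2.imwrite(f'pics/{sys.argv[1]}s.png',cv2.resize(S['image'][y-60:y+50,x-80:x+80],None,fx=5,fy=5,interpolation=cv2.INTER_CUBIC))
E
python3 chk.py c1
```

```text
[ 0.59948477 -0.23465747  0.04028912] [ 3.13993436 -0.01158364  3.06105317] 0.038192160667011914 [-1.57114358 -0.49457102 -2.06827419] 7.8
[(0.57, [275.0, 227.2, 370.5, 358.8]), (0.51, [486.4, 391.8, 499.3, 455.6])]
[ 0.59904982 -0.23364362 -0.08211244] 0.06323643244173045
```

View pics/c1w.png

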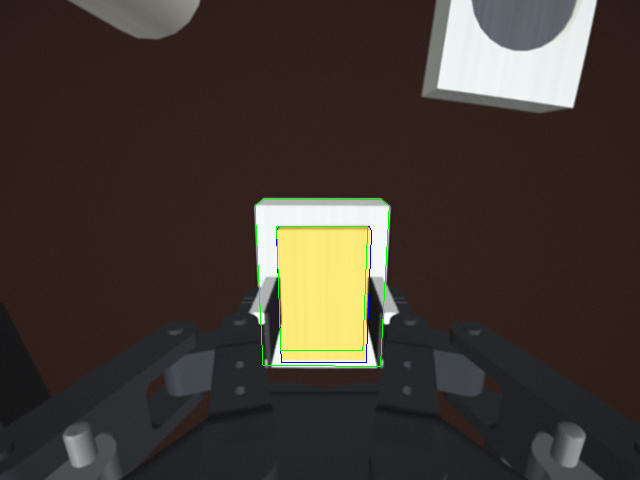

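View pics/c1s.png

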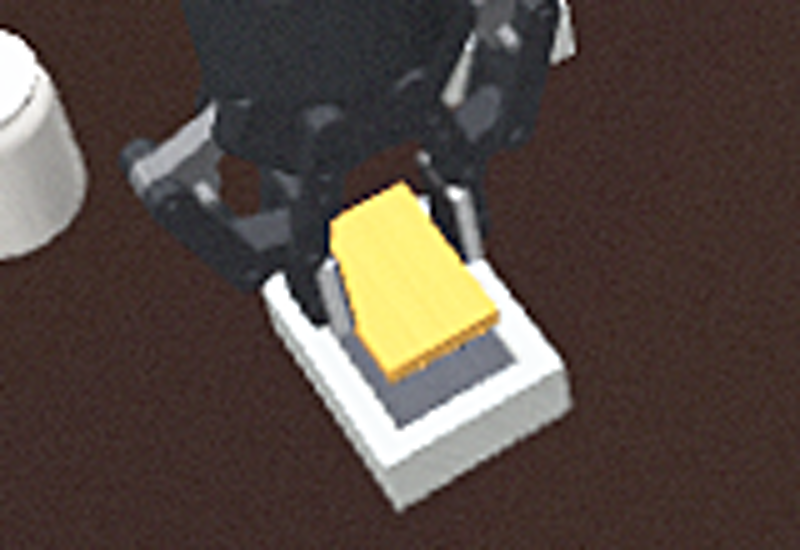

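Request:
servo_tool(targets=[0,0,0,0,0,0,30,0,0,0,0,0,0,30,0,0,0,0,0,0,30])

```text
t: 8.25
ee_pos: [0.6057, -0.2359, 0.0469]
tcp_rot: [-3.141, 0.002, 3.06]
contact_force: [0.2, -0.5, -0.2]
opening: 0.0385
```

```bash
python3 chk.py c2
```

```text
[ 0.60573629 -0.23585072  0.04692412] [-3.14091526e+00  2.46260213e-03  3.05985984e+00] 0.038488297657545134 [ 0.23385934 -0.49273942 -0.21039239] 8.25
[(0.6, [274.4, 230.2, 374.8, 356.5])]
[ 0.6052056  -0.23476128 -0.08125647] 0.051070453770044356
```

View pics/c2w.png

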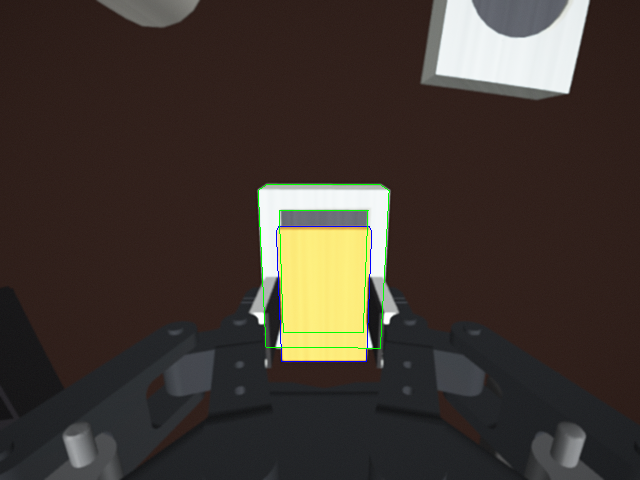

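View pics/c2s.png

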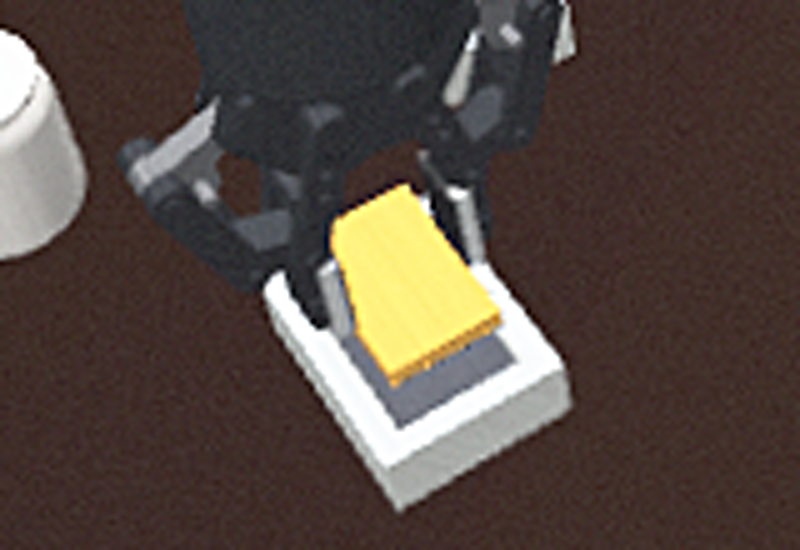

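Request:
servo_tool(targets=[0,0,0,0,0,0,30,0,0,0,0,0,0,30])

```text
t: 8.6
ee_pos: [0.6046, -0.2358, 0.0453]
tcp_rot: [-3.142, -0.0, 3.06]
contact_force: [-0.6, -0.5, -2.3]
opening: 0.0386
```

```bash
python3 chk.py c3
```

```text
[ 0.60464983 -0.23575261  0.04533269] [-3.14158929e+00 -1.54199976e-04  3.05977596e+00] 0.03858698042322617 [-0.5695656  -0.46216402 -2.31568751] 8.6
[(0.7, [272.8, 226.5, 369.7, 359.2])]
[ 0.60379025 -0.23465734 -0.07912735] 0.038595096644632246
```

View pics/c3w.png

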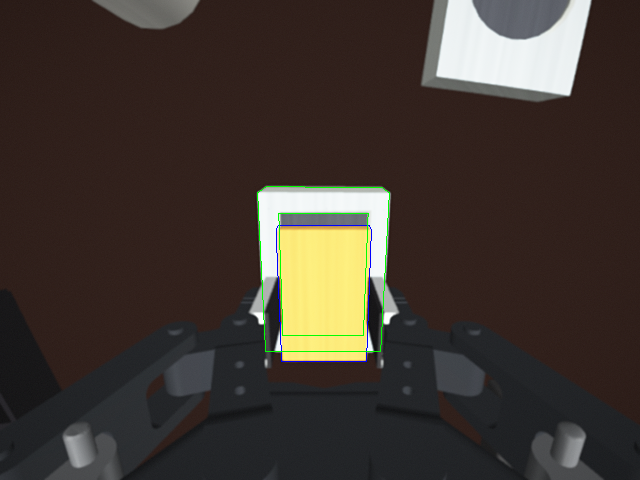

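Request:
servo_tool(targets=[0,-0.0002,0.007,0,0,0.004,30,0,0,0.007,0,0,0,30,0,0,0.0045,0,0,0,30,0,0,0,0,0,0,30,0,0,0,0,0,0,30])

```text
t: 9.25
ee_pos: [0.6046, -0.2358, 0.0265]
tcp_rot: [3.141, -0.001, 3.056]
contact_force: [0.5, -0.3, -1.5]
opening: 0.0384
```

```bash
python3 chk.py c4
```

```text
[ 0.60455082 -0.23583413  0.02652604] [ 3.14138656e+00 -5.19808944e-04  3.05594010e+00] 0.038356427265272254 [ 0.45501059 -0.29871585 -1.52998453] 9.25
[(0.96, [275.9, 227.7, 369.2, 360.2])]
[ 0.60403943 -0.23466573 -0.08512102] 0.04892966360856269
```

View pics/c4w.png

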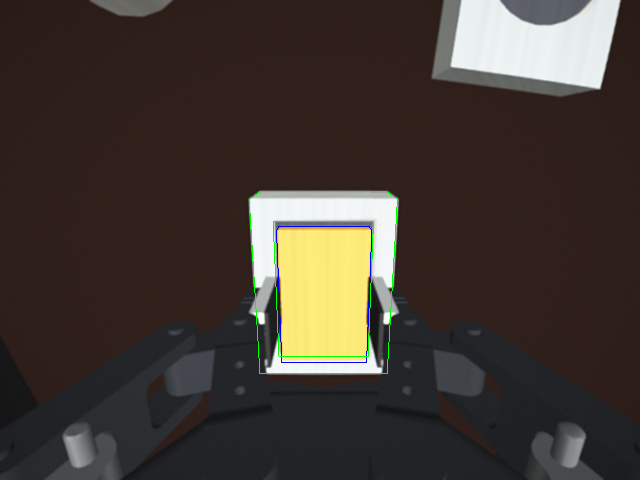

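View pics/c4s.png

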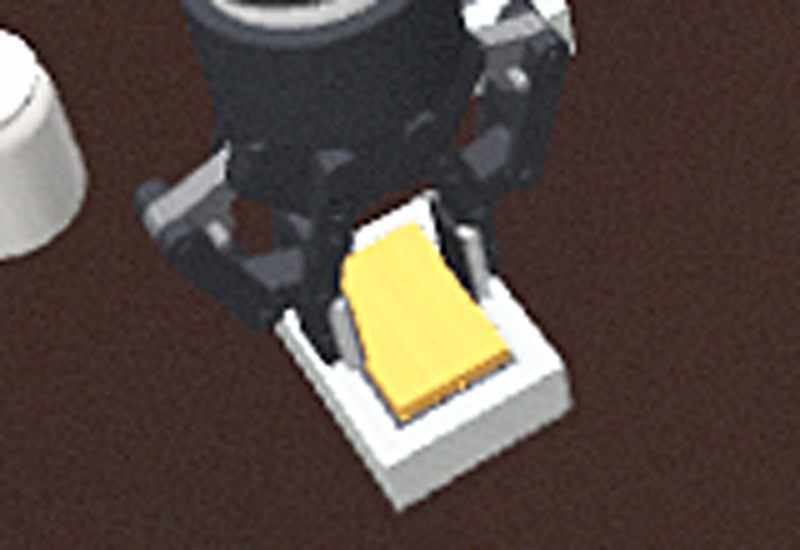

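Request:
servo_tool(targets=[0,0,0.001,0,0,0,30,0,0,0.001,0,0,0,30,0,0,0,0,0,0,30])

```text
t: 9.7
ee_pos: [0.6046, -0.236, 0.0247]
tcp_rot: [-3.142, -0.0, 3.056]
contact_force: [-0.3, 0.1, -2.8]
opening: 0.038
```

```bash
python3 chk.py c5
```

```text
[ 0.60455777 -0.23595473  0.02474731] [-3.14153226e+00 -2.77925808e-04  3.05585293e+00] 0.03796315012175815 [-0.26375486  0.08346228 -2.76343579] 9.7
[(0.85, [273.6, 228.6, 369.5, 360.0])]
[ 0.60406011 -0.23487232 -0.08536099] 0.04627271183562574
```

View pics/c5s.png

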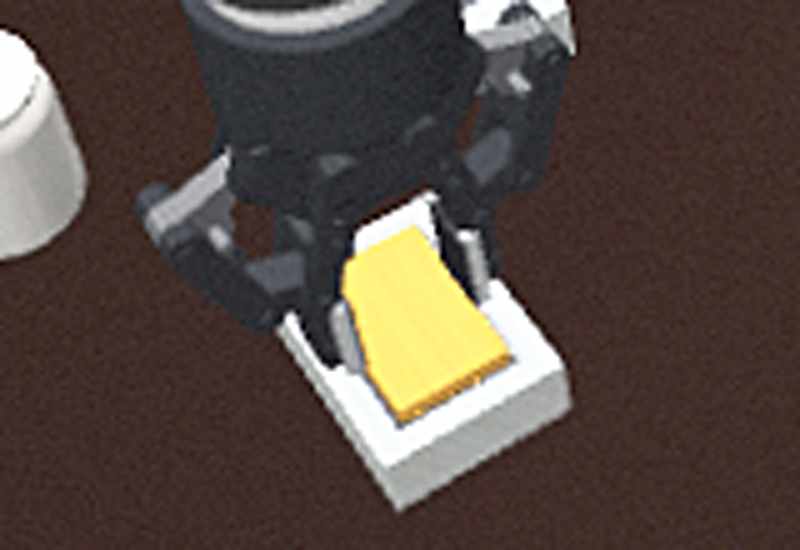

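View pics/c5w.png

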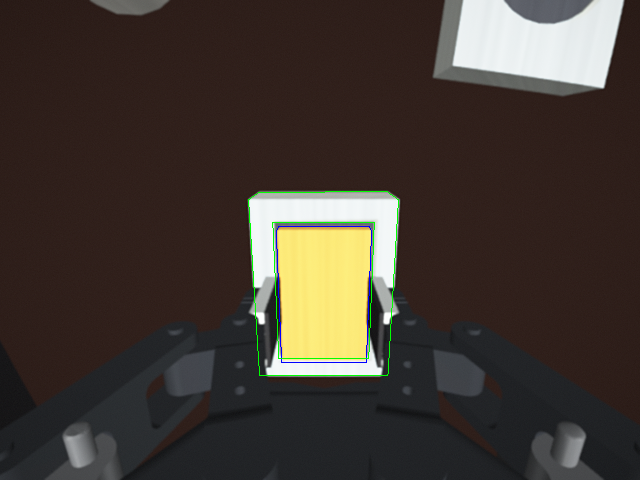

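Request:
servo_tool(targets=[0,0,0.0008,0,0,0,30,0,0,0,0,0,0,30,0,0,0,0,0,0,65,0,0,0,0,0,0,65,0,0,0,0,0,0,65])

```text
t: 10.35
ee_pos: [0.6049, -0.2359, 0.0244]
tcp_rot: [-3.141, 0.001, 3.056]
contact_force: [0.5, 0.5, 0.5]
opening: 0.0552
```

Request:
servo_tool(targets=[0,0,0,0,0,0,65,0,0,-0.02,0,0,0,75,0,0,-0.04,0,0,0,75,0,0,-0.04,0,0,0,75,0,0,-0.04,0,0,0,75])

```text
t: 10.85
ee_pos: [0.6045, -0.2357, 0.1656]
tcp_rot: [3.141, -0.0, 3.056]
contact_force: [-0.2, -0.8, 0.1]
opening: 0.0639
```

Request:
servo_tool(targets=[0,0,-0.02,0,0,0,75,0,0,0,0,0,0,75,0,0,0,0,0,0,75,0,0,0,0,0,0,75])

```text
t: 11.25
ee_pos: [0.6035, -0.2359, 0.1821]
tcp_rot: [3.141, -0.003, 3.056]
contact_force: [0.3, -0.5, -0.0]
opening: 0.0636
```

```bash
cat > chk2.py <<'E'
from cell import bot
from h import *
import sys
s=bot.read_state();print(s['ee_pos'],s['tcp_rot'],s['opening'],s['contact_force'],s['t'])
F=bot.grab_frame("wrist");im=F['image'].copy();S=bot.grab_frame("scene")
for n,z in (('die',0),('plaque',.021)):
  L=bot.regions_of(F,n);print([(d['p'],d['bbox']) for d in L])
  if not L: continue
  r=L[0]['region'].copy()
  if n=='die': 
    for q in bot.regions_of(F,'plaque')[:1]: r|=q['region']
    r=cv2.morphologyEx(r.astype(np.uint8),cv2.MORPH_CLOSE,np.ones((9,9)))>0
  p,c=fit([(F,r)],n,z,(.604,-.235));print(n,p,c)
  for h in hulls(F,M[n],p,z): cv2.polylines(im,[np.round(h*16).astype(np.int32)],True,(255,0,0),1,shift=4)
cv2.imwrite(f'pics/{sys.argv[1]}w.png',im)
x,y=map(int,proj(S,[[.604,-.235,.03]])[0])
cv2.imwrite(f'pics/{sys.argv[1]}s.png',cv2.resize(S['image'][y-60:y+50,x-80:x+80],None,fx=5,fy=5,interpolation=cv2.INTER_CUBIC))
E
python3 chk2.py c6
```

```text
[ 0.60354613 -0.23589983  0.18213163] [ 3.14120556 -0.00345218  3.05600139] 0.06360173452833023 [ 0.26374925 -0.46543996 -0.03642774] 11.25
[(0.84, [287.2, 169.9, 360.2, 267.8])]
die [ 0.60393572 -0.2349272   3.05652209] 0.017332244655581946
[(0.93, [296.9, 190.2, 348.4, 258.1])]
plaque [ 0.60405862 -0.23482994 -0.09093676] 0.02690863579474343
```

View pics/c6s.png

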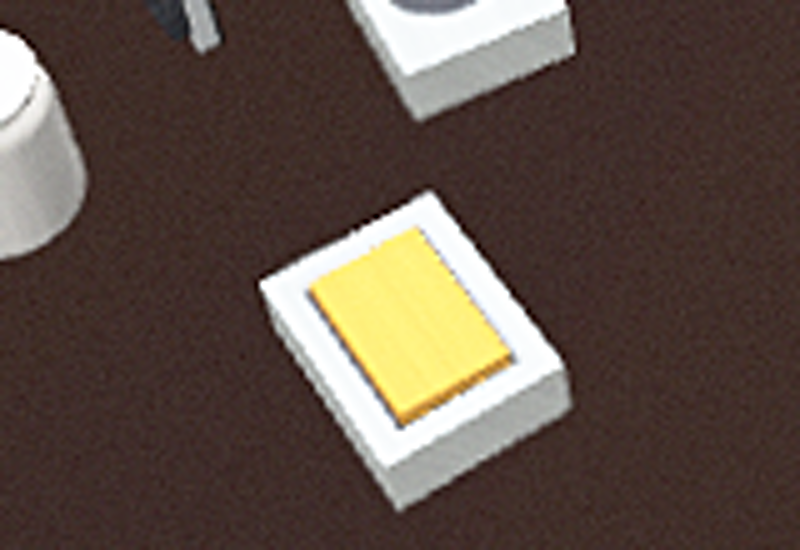

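View pics/c6w.png

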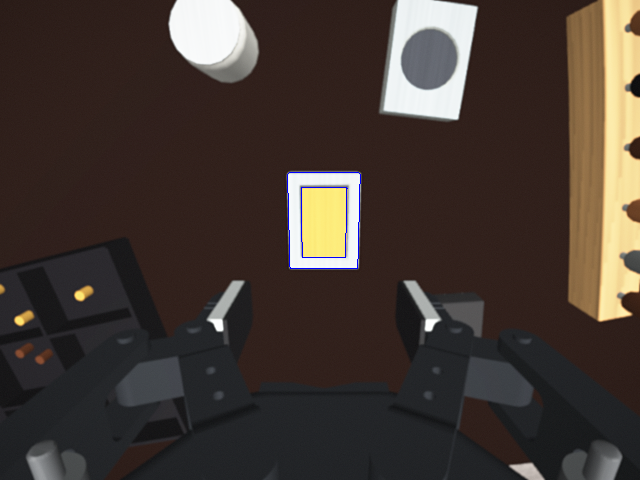

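```bash
python3 - <<'E'
from plan import *
rows([.6040,-.2358,.1835,3.056],[(.6040,-.2,.22,3.06),(.63,.186,.24,3.17)],100,step=.045)
E
```

```text
0.0015,0.0178,-0.0183,0,0,-0.002,100,0.0015,0.0179,-0.0182,0,0,-0.002,100,0.0006,0.043,-0.0022,0,0,-0.012,100,0.0001,0.043,-0.0022,0,0,-0.012,100,-0.0004,0.043,-0.0022,0,0,-0.012,100
-0.0009,0.043,-0.0022,0,0,-0.012,100,-0.0014,0.0429,-0.0022,0,0,-0.012,100,-0.002,0.0429,-0.0022,0,0,-0.013,100,-0.0025,0.0429,-0.0023,0,0,-0.012,100,-0.0031,0.0429,-0.0022,0,0,-0.013,100
-0.0036,0.0428,-0.0023,0,0,-0.012,100
end [0.63  0.186 0.24  3.17 ] 11
```

Request:
servo_tool(targets=[0.0015,0.0178,-0.0183,0,0,-0.002,100,0.0015,0.0179,-0.0182,0,0,-0.002,100,0.0006,0.043,-0.0022,0,0,-0.012,100,0.0001,0.043,-0.0022,0,0,-0.012,100,-0.0004,0.043,-0.0022,0,0,-0.012,100])

```text
t: 12.0
ee_pos: [0.6136, -0.0679, 0.2293]
tcp_rot: [3.141, 0.002, 3.097]
contact_force: [0.4, 0.3, 0.4]
opening: 0.0852
```

Request:
servo_tool(targets=[-0.0009,0.043,-0.0022,0,0,-0.012,100,-0.0014,0.0429,-0.0022,0,0,-0.012,100,-0.002,0.0429,-0.0022,0,0,-0.013,100,-0.0025,0.0429,-0.0023,0,0,-0.012,100,-0.0031,0.0429,-0.0022,0,0,-0.013,100])

```text
t: 12.5
ee_pos: [0.6272, 0.1466, 0.2403]
tcp_rot: [3.14, 0.002, -3.123]
contact_force: [0.4, -0.4, -0.6]
opening: 0.0857
```

Request:
servo_tool(targets=[-0.0036,0.0428,-0.0023,0,0,-0.012,100,0,0,0,0,0,0,100,0,0,0,0,0,0,100,0,0,0,0,0,0,100])

```text
t: 12.9
ee_pos: [0.631, 0.1852, 0.2414]
tcp_rot: [-3.141, 0.001, -3.114]
contact_force: [0.1, 0.1, 0.4]
opening: 0.0852
```

```bash
cat > chk3.py <<'E'
from cell import bot
from h import *
import sys
s=bot.read_state();print(s['ee_pos'],s['tcp_rot'],s['opening'],s['contact_force'],s['t'])
F=bot.grab_frame("wrist");im=F['image'].copy()
print('pred px foot', proj(F,[[.591,.186,0],[.591,.186,.11]]))
L=bot.regions_of(F,'stamp');print([(d['p'],d['bbox']) for d in L])
e=proj(F,[[.591,.186,.07]])[0]
if L:
  d=min(L,key=lambda d:np.hypot((d['bbox'][0]+d['bbox'][2])/2-e[0],(d['bbox'][1]+d['bbox'][3])/2-e[1])); print(d['bbox'])
  r=d['region']
  p,c=fit([(F,r)],'stamp',0,(.591,.186));print('stamp',p,c)
  for h in hulls(F,M['stamp'],p,0): cv2.polylines(im,[np.round(h*16).astype(np.int32)],True,(0,255,0),1,shift=4)
cv2.imwrite(f'pics/{sys.argv[1]}w.png',im)
E
python3 chk3.py d1
```

```text
[0.63097319 0.18518144 0.24139275] [-3.14067179e+00  1.05269563e-03 -3.11431718e+00] 0.08523157377269977 [0.09554806 0.06043919 0.41075529] 12.9
pred px foot [[324.39083944 170.22925766]
 [324.6305067  179.83907845]]
[(0.87, [386.7, 64.6, 475.3, 141.0]), (0.81, [285.2, 230.0, 334.4, 300.4]), (0.64, [436.2, 3.2, 478.8, 15.9]), (0.58, [309.3, 144.8, 345.0, 201.0])]
[309.3, 144.8, 345.0, 201.0]
stamp [0.5906694  0.18603546 0.02004908] 0.08652822151224707
```

View pics/d1w.png

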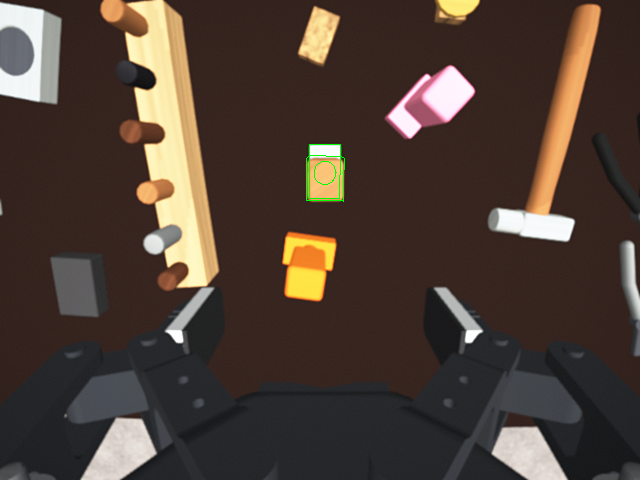

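Request:
servo_tool(targets=[0.0197,0.0005,0.02,0,0,0,100,0.0196,0.0005,0.03,0,0,0,100,0,0,0.02,0,0,0,100,0,0,0,0,0,0,100,0,0,0,0,0,0,100])

```text
t: 13.5
ee_pos: [0.5924, 0.1843, 0.1711]
tcp_rot: [-3.141, 0.001, -3.116]
contact_force: [-0.1, 0.0, 0.7]
opening: 0.0851
```

```bash
python3 chk3.py d2
```

```text
[0.592389   0.18426139 0.17113118] [-3.14128411e+00  7.26896909e-04 -3.11603710e+00] 0.0850548009801862 [-0.12232874  0.03092954  0.67574968] 13.5
pred px foot [[324.24177865 216.68883949]
 [324.5788041  252.03355602]]
[(0.66, [276.0, 286.9, 336.1, 385.5]), (0.63, [400.1, 107.8, 515.7, 181.3])]
[276.0, 286.9, 336.1, 385.5]
stamp [ 0.682103    0.17081936 -1.68367756] 0.11831297388374053
```

View pics/d2w.png

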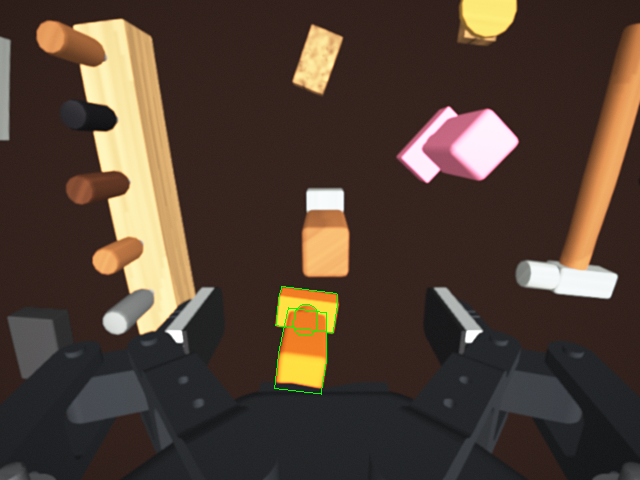

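```bash
cat > chk4.py <<'E'
from cell import bot
from h import *
import sys
s=bot.read_state();print(s['ee_pos'],s['tcp_rot'],s['opening'],s['t'])
F=bot.grab_frame("wrist");im=F['image'].copy()
g=im.astype(int); m=(g.max(2)>95).astype(np.uint8)
m[:180]=0;m[278:]=0;m[:,:290]=0;m[:,365:]=0
m=cv2.morphologyEx(m,cv2.MORPH_CLOSE,np.ones((3,3)))
n,lab,st,_=cv2.connectedComponentsWithStats(m);k=1+st[1:,4].argmax();print(st[k])
p,c=fit([(F,lab==k)],'stamp',0,(.591,.186));print('stamp',p,c)
for h in hulls(F,M['stamp'],p,0): cv2.polylines(im,[np.round(h*16).astype(np.int32)],True,(0,255,0),1,shift=4)
cv2.imwrite(f'pics/{sys.argv[1]}w.png',cv2.resize(im[150:330,230:430],None,fx=3,fy=3))
E
python3 chk4.py d3
```

```text
[0.59308941 0.18553128 0.17233002] [ 3.14035171e+00  3.04966320e-03 -3.11526866e+00] 0.08540685435283854 13.6
[ 299  186   49   89 3863]
stamp [0.59065799 0.1862137  0.04622488] 0.0355293813098628
```

View pics/d3w.png

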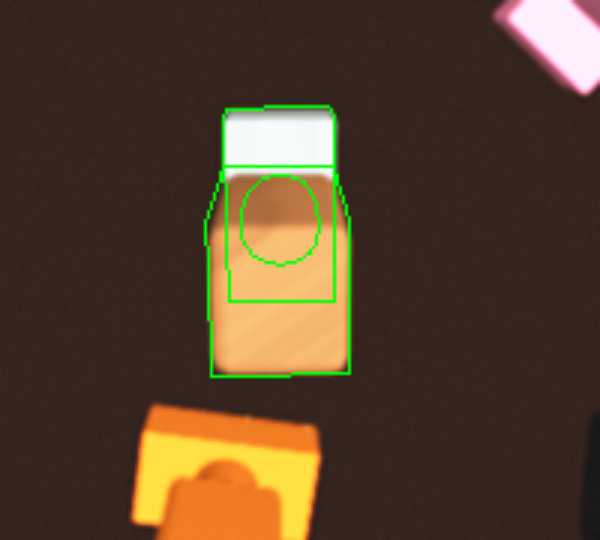

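Request:
servo_tool(targets=[0.0005,0.0003,0.035,0,0,-0.006,100,0,0,0.035,0,0,0,100,0,0,0.025,0,0,0,100,0,0,0.0075,0,0,0,100,0,0,0,0,0,0,100])

```text
t: 14.15
ee_pos: [0.5911, 0.186, 0.0679]
tcp_rot: [-3.142, -0.001, -3.108]
contact_force: [0.2, 0.9, 0.0]
opening: 0.0855
```

Request:
servo_tool(targets=[0,0,0,0,0,0,100,0,0,0,0,0,0,60,0,0,0,0,0,0,45,0,0,0,0,0,0,20,0,0,0,0,0,0,20], force=30)

```text
t: 14.65
ee_pos: [0.5913, 0.1858, 0.0687]
tcp_rot: [-3.141, 0.001, -3.107]
contact_force: [-1.1, -2.2, 1.7]
opening: 0.0293
```

Request:
servo_tool(targets=[0,0,0,0,0,0,20,0,0,0,0,0,0,20,0,0,0,0,0,0,20], force=70)

```text
t: 14.95
ee_pos: [0.5914, 0.1858, 0.0688]
tcp_rot: [-3.141, 0.001, -3.108]
contact_force: [-0.3, -1.7, 5.4]
opening: 0.0291
```

```bash
cat > see.py <<'E'
from cell import bot
from h import *
import sys
s=bot.read_state();print(s['ee_pos'],s['tcp_rot'],s['opening'],s['contact_force'],s['t'])
F=bot.grab_frame("wrist");S=bot.grab_frame("scene")
cv2.imwrite(f'pics/{sys.argv[1]}w.png',F['image'])
x,y=map(int,proj(S,[s['ee_pos']])[0]);x0=max(0,x-80);y0=max(0,y-60)
cv2.imwrite(f'pics/{sys.argv[1]}s.png',cv2.resize(S['image'][y0:y0+120,x0:x0+160],None,fx=5,fy=5,interpolation=cv2.INTER_CUBIC))
E
python3 see.py d4
```

```text
[0.59135461 0.18576219 0.06877066] [-3.14113358e+00  8.64625958e-04 -3.10765814e+00] 0.029143722159755404 [-0.2907462  -1.7131383   5.44256576] 14.95
```

View pics/d4w.png

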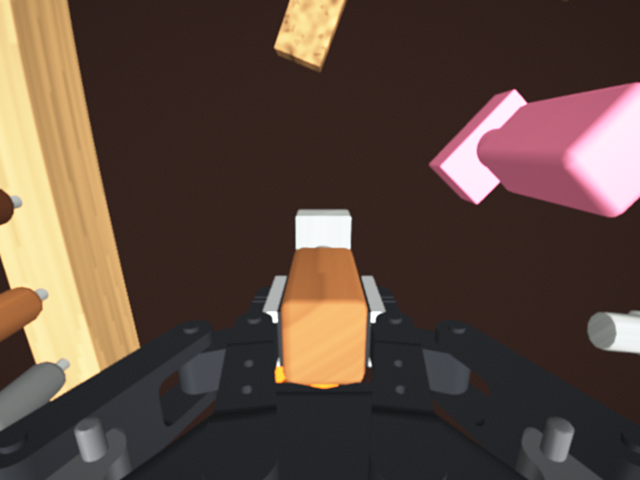

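View pics/d4s.png

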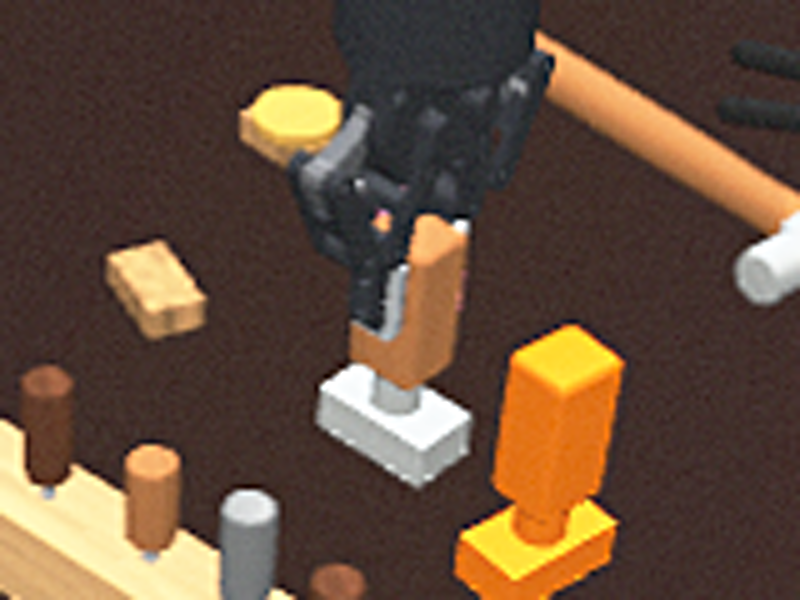

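Request:
servo_tool(targets=[0,0,-0.01,0,0,0,20,0,0,-0.03,0,0,0,20,0,0,-0.04,0,0,0,20,0,0,-0.04,0,0,0,20,0,0,-0.03,0,0,0,20])

```text
t: 15.55
ee_pos: [0.5907, 0.1867, 0.2198]
tcp_rot: [3.14, 0.0, -3.107]
contact_force: [0.1, 0.1, -3.8]
opening: 0.029
```

Request:
servo_tool(targets=[0,0,0,0,0,0,20,0,0,0,0,0,0,20])

```text
t: 15.75
ee_pos: [0.5904, 0.1861, 0.2172]
tcp_rot: [-3.141, -0.001, -3.107]
contact_force: [0.1, -0.8, -4.7]
opening: 0.0294
```

```bash
python3 see.py d5;  python3 - <<'E'
from plan import *
rows([.5909,.186,.218,3.1755],[(.600,-.2348,.218,3.0535)],20,step=.042)
E
```

```text
[0.59038317 0.18609997 0.21719429] [-3.14128583e+00 -1.28664447e-03 -3.10678734e+00] 0.02944754649740589 [ 0.11669187 -0.76467046 -4.66255294] 15.75
0.0005,-0.0383,0,0,0,0.011,20,0,-0.0383,0,0,0,0.011,20,-0.0004,-0.0383,0,0,0,0.011,20,-0.0008,-0.0382,0,0,0,0.011,20,-0.0012,-0.0382,0,0,0,0.011,20
-0.0016,-0.0382,0,0,0,0.011,20,-0.0021,-0.0382,0,0,0,0.011,20,-0.0025,-0.0382,0,0,0,0.011,20,-0.0029,-0.0382,0,0,0,0.011,20,-0.0033,-0.0381,0,0,0,0.011,20
-0.0037,-0.0381,0,0,0,0.012,20
end [ 0.6    -0.2348  0.218   3.0535] 11
```

View pics/d5w.png

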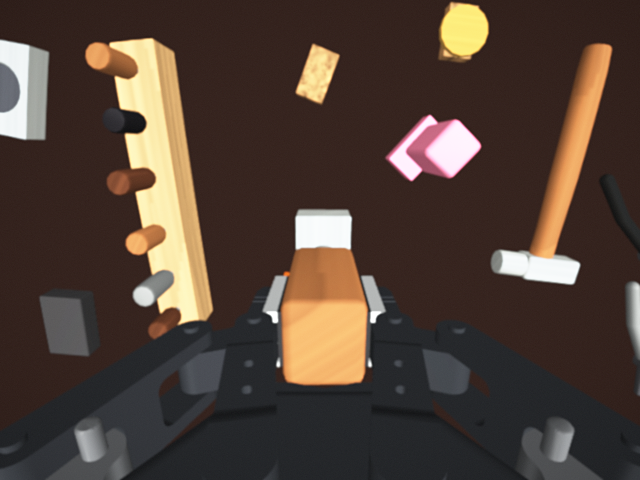

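View pics/d5s.png

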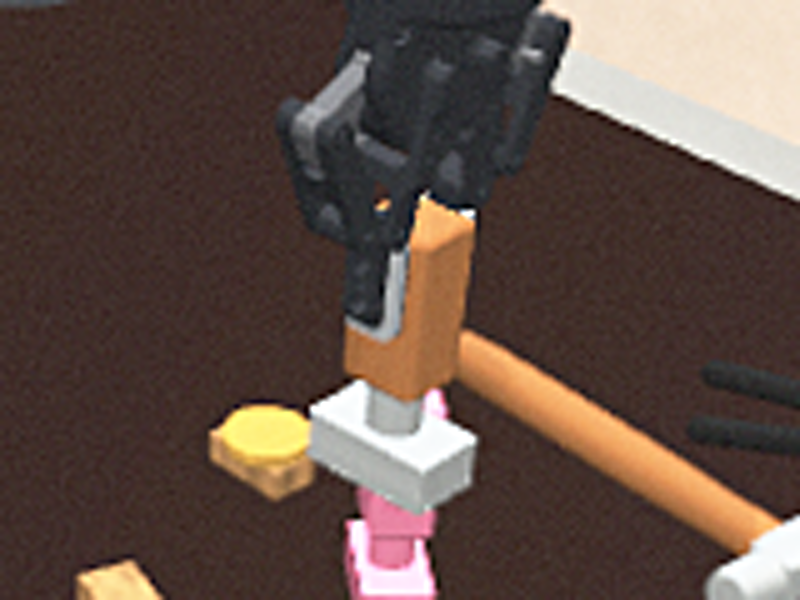

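Request:
servo_tool(targets=[0.0005,-0.0383,0,0,0,0.011,20,0,-0.0383,0,0,0,0.011,20,-0.0004,-0.0383,0,0,0,0.011,20,-0.0008,-0.0382,0,0,0,0.011,20,-0.0012,-0.0382,0,0,0,0.011,20])

```text
t: 16.35
ee_pos: [0.5936, -0.0073, 0.2153]
tcp_rot: [-3.141, -0.005, 3.121]
contact_force: [0.6, -0.2, -3.2]
opening: 0.0289
```

Request:
servo_tool(targets=[-0.0016,-0.0382,0,0,0,0.011,20,-0.0021,-0.0382,0,0,0,0.011,20,-0.0025,-0.0382,0,0,0,0.011,20,-0.0029,-0.0382,0,0,0,0.011,20,-0.0033,-0.0381,0,0,0,0.011,20])

```text
t: 16.85
ee_pos: [0.5978, -0.1982, 0.2152]
tcp_rot: [3.141, -0.005, 3.065]
contact_force: [0.9, 0.4, -3.2]
opening: 0.0293
```

Request:
servo_tool(targets=[-0.0085,-0.0386,0,0,0,0.012,20,0,0,0,0,0,0,20,0,0,0,0,0,0,20,0,0,0,0,0,0,20])

```text
t: 17.25
ee_pos: [0.6044, -0.2338, 0.2162]
tcp_rot: [3.139, -0.003, 3.056]
contact_force: [-0.1, 1.2, -4.2]
opening: 0.0295
```

```bash
python3 see.py e1
```

```text
[ 0.60436019 -0.23377048  0.21621   ] [ 3.13892487 -0.00323275  3.0559436 ] 0.029502035545990492 [-0.05685292  1.15588659 -4.23178775] 17.25
```

View pics/e1w.png

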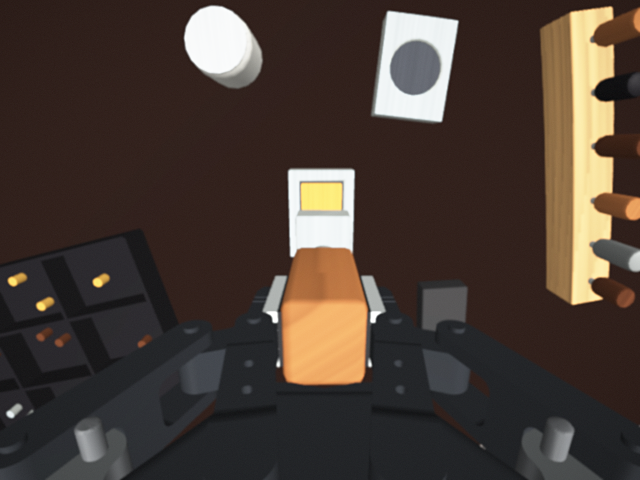

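View pics/e1s.png

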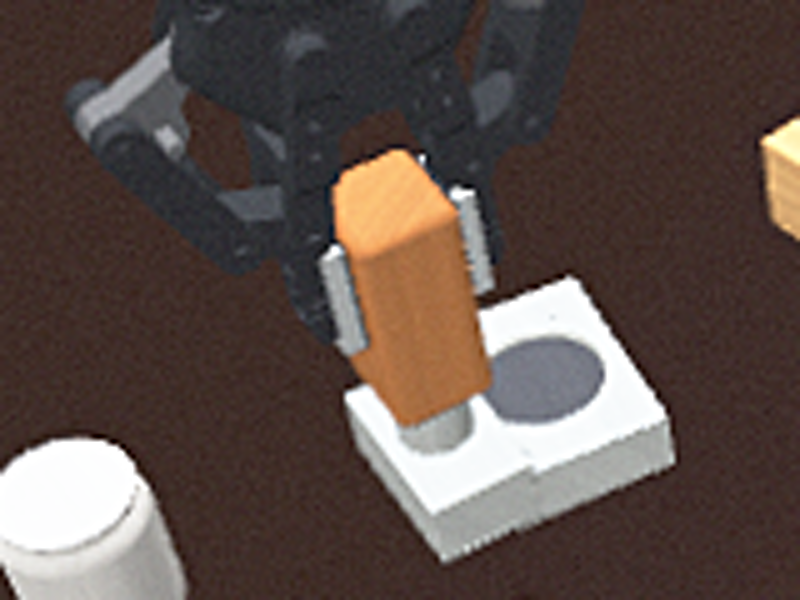

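Request:
servo_tool(targets=[0,-0.001,0.02,0,0,0,20,0,0,0.025,0,0,0,20,0,0,0.02,0,0,0,20,0,0,0.01,0,0,0,20,0,0,0,0,0,0,20])

```text
t: 17.85
ee_pos: [0.6037, -0.2356, 0.1413]
tcp_rot: [3.141, -0.004, 3.056]
contact_force: [0.7, -0.1, -3.7]
opening: 0.0292
```

Request:
servo_tool(targets=[0,0,0,0,0,0,20,0,0,0,0,0,0,20,0,0,0,0,0,0,20])

```text
t: 18.15
ee_pos: [0.6059, -0.2367, 0.1446]
tcp_rot: [-3.141, 0.003, 3.054]
contact_force: [0.5, -0.8, -3.8]
opening: 0.0296
```

```bash
cat > chk5.py <<'E'
from cell import bot
from h import *
import sys
s=bot.read_state();print(s['ee_pos'],s['tcp_rot'],s['opening'],s['contact_force'],s['t'])
e=np.array(s['ee_pos']);z=e[2]-.0685;print('stamp z est',z)
O=[]
for nm in ('wrist','scene','top'):
  F=bot.grab_frame(nm);im=F['image'].copy()
  def dr(parts,p,z,c):
    for h in hulls(F,parts,p,z): cv2.polylines(im,[np.round(h*16).astype(np.int32)],True,c,1,shift=4)
  dr(M['plaque'],(.6041,-.2348,-.088),.021,(255,0,0)); dr(M['die'],(.6039,-.2349,-.085),0,(0,200,0))
  dr(M['stamp'],(e[0]-.0006,e[1]+.0009,s['tcp_rot'][2]),z,(0,0,255))
  x,y=map(int,proj(F,[[.604,-.235,.07]])[0]); k=dict(wrist=3,scene=5,top=6)[nm]; w,hh=800//k,600//k
  x0=max(0,x-w//2);y0=max(0,y-hh//2)
  cv2.imwrite(f'pics/{sys.argv[1]}{nm}.png',cv2.resize(im[y0:y0+hh,x0:x0+w],None,fx=k,fy=k,interpolation=cv2.INTER_CUBIC))
E
python3 chk5.py f1
```

```text
[ 0.60585342 -0.23670052  0.14458189] [-3.14105474e+00  2.58479075e-03  3.05386710e+00] 0.02962269499617178 [ 0.50207966 -0.80380797 -3.84632246] 18.15
stamp z est 0.07608189130621273
```

View pics/f1wrist.png

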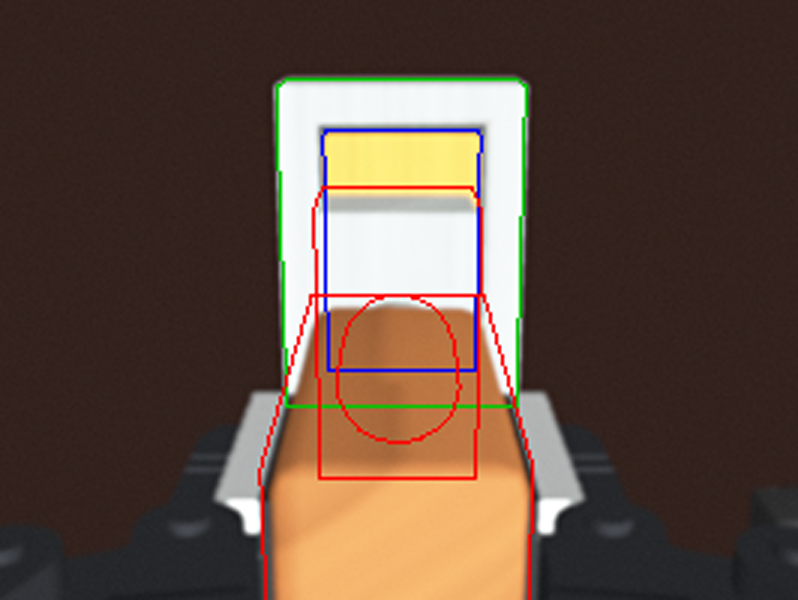

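View pics/f1scene.png

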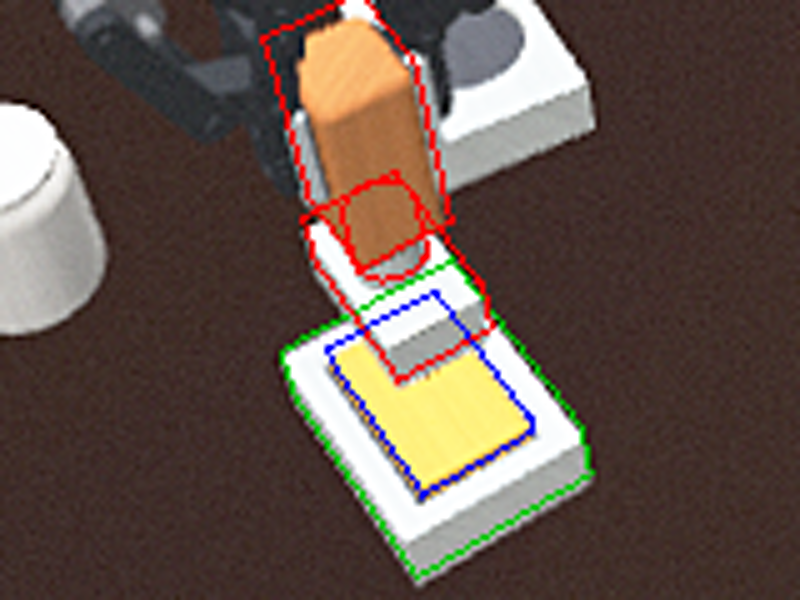

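View pics/f1top.png

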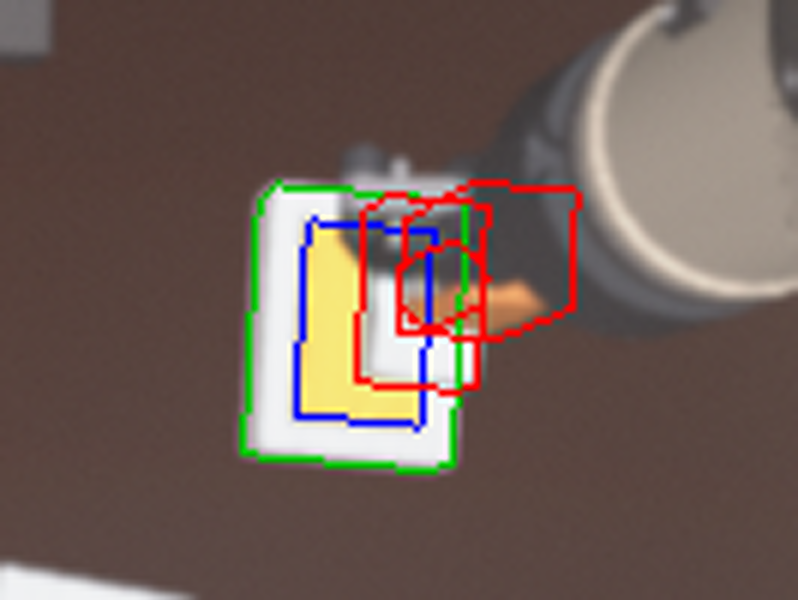

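```bash
cat > inhand.py <<'E'
from h import *
from cell import bot
import sys
cam=np.array([0.06565317,-0.00118019,-0.14274892])
A=np.array([[2.87413436e-04,-9.65303166e-01,-2.61131605e-01],[9.99999823e-01,4.13575119e-04,-4.28182513e-04],[5.21323470e-04,-2.61131436e-01,9.65303114e-01]]) # tool<-cam
im=cv2.imread('pics/d4w.png'); f0=bot.grab_frame('wrist')
F=dict(f0);
# pseudo world = tool frame rotated pi about x: X=(x,-y,-z)
P=np.diag([1.,-1,-1]); Rw=(P@A).T; F['R']=Rw; F['t']=-Rw@(P@cam)
g=im.astype(int); m=((g.min(2)>110)&(g.max(2)-g.min(2)<40)); 
w=np.zeros_like(m);w[200:244,285:365]=1
T=cv2.resize((m&w).astype(np.uint8)*255,None,fx=2,fy=2)>127; W=cv2.resize(w.astype(np.uint8),None,fx=2,fy=2,interpolation=0)>0
print('px',m[200:244,285:365].sum(), np.where((m&w).any(1))[0][[0,-1]], np.where((m&w).any(0))[0][[0,-1]])
for h in (.066,.067,.068,.069,.070):
  def cost(p): return ((mask(F,M['stamp'][:1],p,-h)>127)&W^T).sum()
  b=min((minimize(cost,[dx,0,0],method='Nelder-Mead',options=dict(initial_simplex=[[dx,0,0],[dx+.004,0,0],[dx,.004,0],[dx,0,.06]],xatol=1e-5,fatol=.5)) for dx in(-.003,0,.003)),key=lambda r:r.fun)
  print(h,np.round(b.x*[1e3,1e3,1],3),b.fun,T.sum())
E
python3 inhand.py
```

```text
px 1896 [210 243] [295 351]
0.066 [-1.206  1.96  -0.008] 64.0 7584
0.067 [-1.418  2.021 -0.01 ] 53.0 7584
0.068 [-1.624  1.986 -0.008] 78.0 7584
0.069 [-1.813  1.852 -0.008] 104.0 7584
0.07 [-1.994  1.618  0.009] 136.0 7584
```

```bash
cat > rel.py <<'E'
from h import *
from cell import bot
import sys
cam=np.array([0.06565317,-0.00118019,-0.14274892])
A=np.array([[2.87413436e-04,-9.65303166e-01,-2.61131605e-01],[9.99999823e-01,4.13575119e-04,-4.28182513e-04],[5.21323470e-04,-2.61131436e-01,9.65303114e-01]])
P=np.diag([1.,-1,-1]); Rw=(P@A).T; tw=-Rw@(P@cam)
c=Rw@np.array([-.0014,.0020,-.067])+tw
cx=Rw@np.array([np.cos(-.009),np.sin(-.009),0]); cz=Rw@np.array([0,0,1.])
s=bot.read_state(); F=bot.grab_frame('wrist'); R=np.array(F['R']);t=np.array(F['t'])
S=R.T@(c-t); ax=R.T@cx; az=R.T@cz
print('t',s['t'],'tcp',s['ee_pos'],'stamp world',S.round(4),'yaw',np.arctan2(-ax[1],-ax[0]).round(4),'up',az.round(4))
# die fit in window above/outside the stamp
im=F['image'];g=im.astype(int)
d=np.array([S[0]-.6041,S[1]+.2348]); q=-.088
print('in blank frame',(d@[[np.cos(q),-np.sin(q)],[np.sin(q),np.cos(q)]]).round(4),'dz',round(S[2]-.021,4))
o=im.copy()
def dr(parts,p,z,c):
    for h in hulls(F,parts,p,z): cv2.polylines(o,[np.round(h*16).astype(np.int32)],True,c,1,shift=4)
dr(M['plaque'],(.6041,-.2348,-.088),.021,(255,0,0)); dr(M['die'],(.6039,-.2349,-.085),0,(0,200,0)); dr(M['stamp'],(S[0],S[1],np.arctan2(-ax[1],-ax[0])),S[2],(0,0,255))
cv2.imwrite(f'pics/{sys.argv[1]}.png',cv2.resize(o[140:340,220:430],None,fx=3.5,fy=3,interpolation=cv2.INTER_CUBIC))
E
python3 rel.py g1
```

```text
t 18.35 tcp [ 0.6051427  -0.23673419  0.14356149] stamp world [ 0.6056 -0.2364  0.0765] yaw -0.0968 up [-3.e-04 -7.e-04  1.e+00]
in blank frame [ 0.0016 -0.0015] dz 0.0555
```

View pics/g1.png

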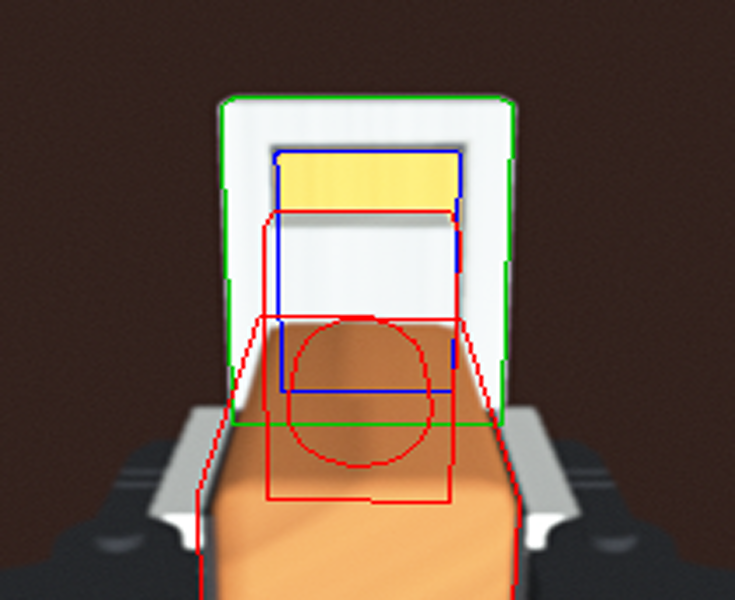

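Request:
servo_tool(targets=[0.0012,0.0003,0.01,0,0,-0.004,20,0,0,0.01,0,0,0,20,0,0,0.007,0,0,0,20,0,0,0.003,0,0,0,20,0,0,0,0,0,0,20])

```text
t: 18.9
ee_pos: [0.6031, -0.2362, 0.112]
tcp_rot: [3.141, -0.002, 3.058]
contact_force: [-0.6, -0.2, -4.2]
opening: 0.0291
```

Request:
servo_tool(targets=[0,0,0,0,0,0,20,0,0,0,0,0,0,20,0,0,0,0,0,0,20])

```text
t: 19.2
ee_pos: [0.6041, -0.2363, 0.1136]
tcp_rot: [-3.141, 0.001, 3.058]
contact_force: [-0.4, 0.7, -4.2]
opening: 0.0293
```

```bash
python3 rel.py g2; python3 chk5.py f2
```

```text
t 19.2 tcp [ 0.60413922 -0.23627305  0.11363418] stamp world [ 0.6046 -0.2359  0.0466] yaw -0.0927 up [-6.e-04 -7.e-04  1.e+00]
in blank frame [ 0.0006 -0.0011] dz 0.0256
[ 0.60404854 -0.23627808  0.11355274] [-3.14139349e+00  7.82332026e-04  3.05789376e+00] 0.02916604854234912 [-0.53917186 -0.01387867 -4.04658759] 19.25
stamp z est 0.0450527362033489
```

View pics/g2.png

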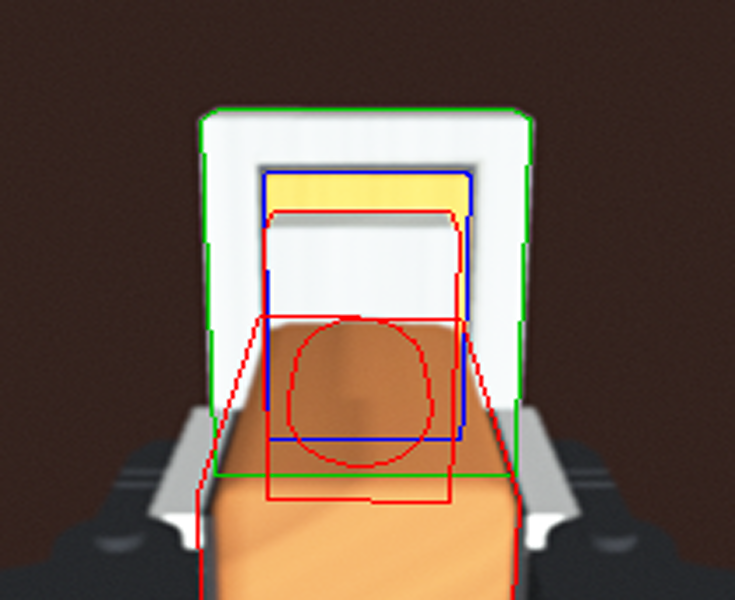

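View pics/f2scene.png

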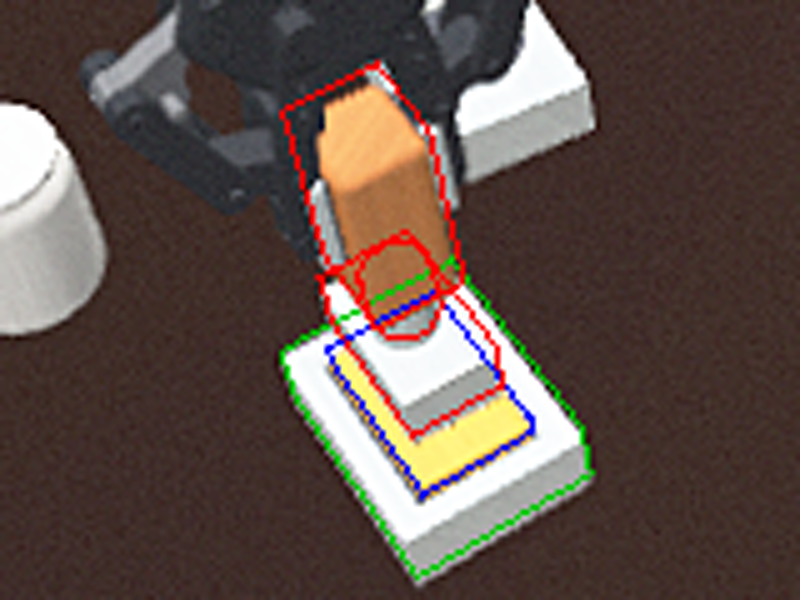

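```bash
python3 - <<'E'
from cell import bot
from h import *
for nm,k in (('scene',10),('top',10)):
  F=bot.grab_frame(nm)
  x,y=map(int,proj(F,[[.604,-.235,.04]])[0]);w,hh=80,60
  x0,y0=x-40,y-30
  o=cv2.resize(F['image'][y0:y0+hh,x0:x0+w],None,fx=k,fy=k,interpolation=cv2.INTER_LANCZOS4)
  def dr(parts,p,z,c):
    for h in hulls(F,parts,p,z): cv2.polylines(o,[np.round(((h-[x0,y0])+.5)*k-.5).astype(np.int32)],True,c,1)
  dr([M['stamp'][0]],(.6040,-.2350,-.09),.046,(0,0,255)); dr(M['plaque'],(.6041,-.2348,-.088),.021,(255,0,0));dr(M['die'],(.6039,-.2349,-.085),0,(0,200,0))
  cv2.imwrite(f'pics/z_{nm}.png',o)
E
```

```text
(no output)
```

View pics/z_scene.png

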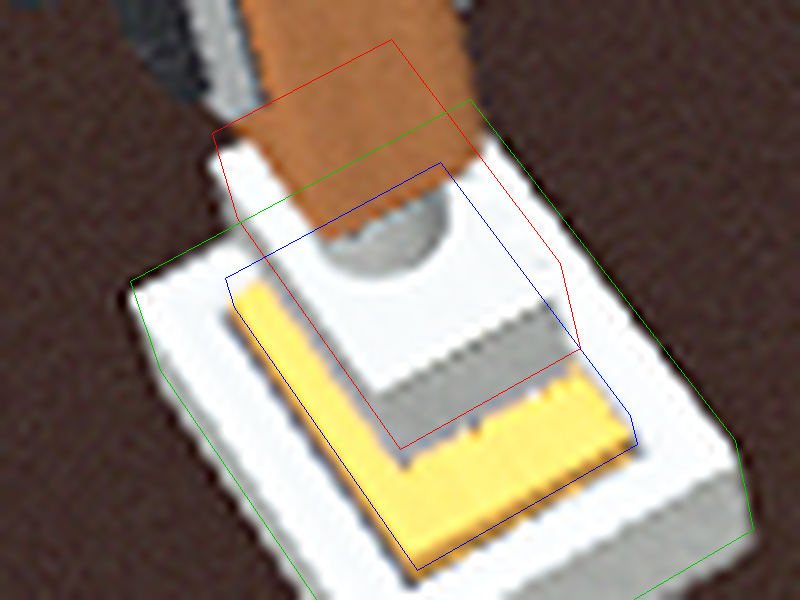

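View pics/z_top.png

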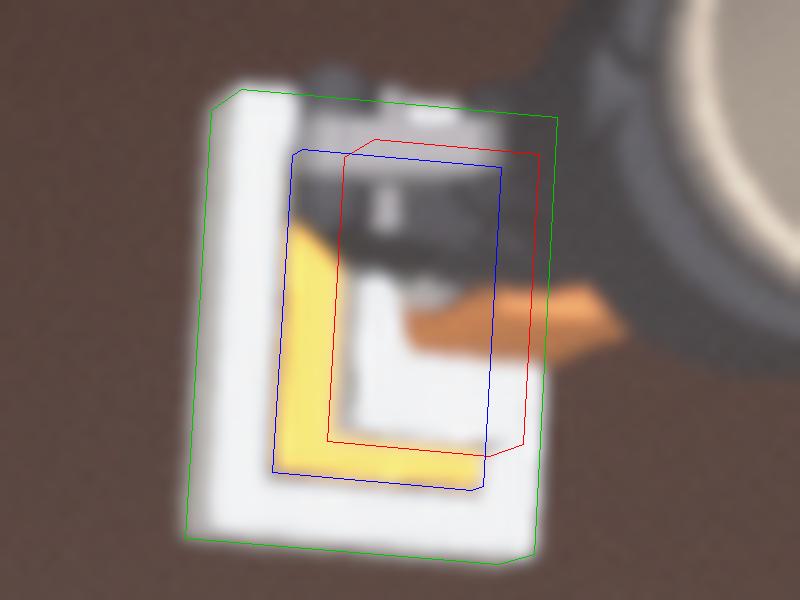

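Request:
servo_tool(targets=[0,0,0.003,0,0,0,20,0,0,0.003,0,0,0,20,0,0,0,0,0,0,20,0,0,0,0,0,0,20,0,0,0,0,0,0,20])

```text
t: 20.0
ee_pos: [0.6038, -0.2363, 0.1071]
tcp_rot: [-3.142, 0.0, 3.058]
contact_force: [-0.2, 0.1, -3.8]
opening: 0.029
```

Request:
servo_tool(targets=[0,0,0,0,0,0,20,0,0,0,0,0,0,20,0,0,0,0,0,0,20,0,0,0,0,0,0,20,0,0,0,0,0,0,20])

```text
t: 20.5
ee_pos: [0.6038, -0.2363, 0.1071]
tcp_rot: [-3.142, 0.0, 3.058]
contact_force: [0.5, 0.1, -4.3]
opening: 0.0293
```

```bash
python3 rel.py g3; python3 rel.py g4;python3 - <<'E'
from cell import bot
from h import *
F=bot.grab_frame('scene');k=10
x,y=map(int,proj(F,[[.604,-.235,.04]])[0]);x0,y0=x-40,y-30
cv2.imwrite('pics/z2.png',cv2.resize(F['image'][y0:y0+60,x0:x0+80],None,fx=k,fy=k,interpolation=cv2.INTER_LANCZOS4))
s=bot.read_state();print(s['qd'].round(4),s['contact_force'],s['tcp_rot'],s['t'])
E
```

```text
t 20.5 tcp [ 0.60376706 -0.23626992  0.10712126] stamp world [ 0.6041 -0.2359  0.0401] yaw -0.0927 up [ 4.e-04 -1.e-03  1.e+00]
in blank frame [ 0.0001 -0.0011] dz 0.0191
t 20.55 tcp [ 0.60375047 -0.23626183  0.10710882] stamp world [ 0.6041 -0.2359  0.0401] yaw -0.0927 up [ 4.e-04 -1.e-03  1.e+00]
in blank frame [ 0.0001 -0.0011] dz 0.0191
[ 0.0002  0.0003  0.0001 -0.0004 -0.0016 -0.0006  0.0005] [ 0.06065616 -0.17208223 -4.17636517] [-3.14156768e+00 -6.33988109e-05  3.05788117e+00] 20.65
```

View pics/g4.png

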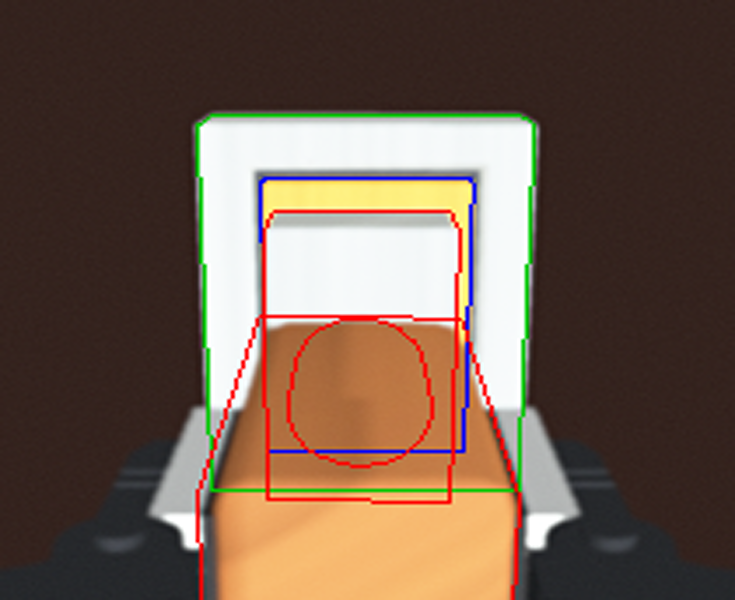

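View pics/z2.png

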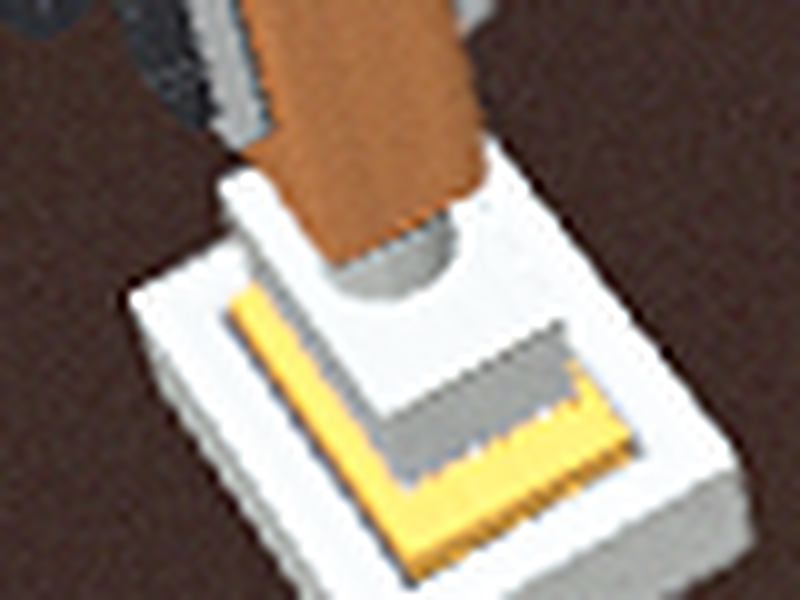

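```bash
python3 -c "
from cell import bot
print(bot.close_job())"
```

```text
the job is handed in; nothing more can be done
None
```

I laid the oblong blank in its die and let go. I then picked up the wooden-handled stamp, carried it about 45 mm clear of the rack files, and handed the job in at about 20.7 s while holding it still above the blank. The hand-in reported no verdict, so what follows rests on my own measurements.

- **Blank:** after release, the wrist camera put it within about 0.2 mm and 0.01 rad of the die. It looked evenly seated in the scene picture.
- **Stamp position:** the last checks put it within about 1 mm of the blank's centre and square within about 0.01 rad. It was upright within about 0.001 rad.
- **Gap and grip:** the gap was about 11 mm by camera and about 10 mm by the measured tool height. Arm speeds were near zero, and it was gripped at 70 N with about 4 N of load on the wrist.
- **Other things:** I saw no contact with the rack. The disc, tin, sanding block, hammer and the orange and pink look-alikes were not touched. I did not re-measure where they ended up.

**Disagreements between checks:**
- The stamp's fitted outline in the wrist picture sat about 1 mm to one side of its real edge, so the sideways error is probably nearer 0.5 mm than the 1.1 mm it gave.
- The scene and top camera overlays were about a pixel off (roughly 2 mm), but by the same amount for stamp and blank.
- The network failed to find the stamp in one wrist picture, so I separated it by colour there.

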